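# Clear, unload and reload the marking pallet

### The arm

A 6-joint arm with a two-finger parallel gripper is mounted at the origin on a cart in front of the work surface, level with it; the furniture and walls round the work are solid. World frame = base frame: x ahead of the robot, y to its left, z up, the work surface at z = 0. Lengths are in m, angles in rad, forces in N, time in s.
With the tool pointing down it reaches from about 0.25 to 0.725 m from the base axis. Payload 4 kg.
Tool frame: the origin (TCP) lies midway between the tips of the shut fingers; the grasp point (between the pads) lies bot.pinch_z behind it (bot.pinch_z is the distance from the TCP to the grasp point, in m); z points along the fingers, y is the line along which they close (so a half turn about z gives the same grasp; the last joint's range is limited). The gripper opens to 85 mm and grips with 20 to 120 N. Pads are 22 mm wide; open, the fingers measure 114 mm over their backs; the gripper's body (76 mm by 85 mm) begins 54 mm behind the grasp point. The pads swing forward as they close: fully open they stand 13 mm farther back than shut.
Start: joints at [1.258, 0.241, 0.005, 1.335, 0, 1.571], TCP at [0.154, 0.476, 0.196] pointing down, gripper open.
Joint ranges: [-2.72, 2.72], [-1.05, 1.87], [-1.09, 1.28], [-1.99, 2.15], [-1.42, 1.44], [-3.14, 3.14]. Speed limits (rad/s): [2.79, 2.79, 3.14, 3.14, 3.14, 3.14].

### API

Orientations are given as a unit quaternion [x, y, z, w].
In Python, from workcell import bot, camrig, workorder, telemetry gives the robot as it stands (bot), with the cameras (camrig), the job (workorder) and the readings (telemetry).
- The arm moves only by the shell command python3 jog.py 'ROWS'. ROWS is a JSON list of rows, 1 to 10 of them, each of 7 numbers: a rotation vector rx, ry, rz in rad, then dx, dy, dz in m, then the finger opening in m; each row is the pose to reach, as a shift and turn from the pose commanded when the command began, along the tool's axes at that moment; what a row does not reach only later rows make up. A row lasts 1/8 s, in which the tool goes at most 0.0625 m and 0.188 rad, less where a joint would pass 70% of its speed; a pose out of reach is approached as far as the arm can. The fingers move at their own pace and stop on an object; the grip force is fixed at half the most. Time passes only in rows, so rows that do not move let the fingers close. It prints the time, the measured TCP pose, the force, the opening and the grip force at its end.
- telemetry.get_obs(): the state, without advancing time (a new reading comes with each control period).
- camrig.camera(name): name is "scene" or "top"; returns the picture (384x512x3 uint8, red, green, blue); there is no depth.
- camrig.calibration(name): a dict with "mtx" (3x3 intrinsics, pixels), "k1" (the pictures are not rectified: a ray, as slopes to the right and down, at radius r is drawn at 1 + k1 r^2 times it, then the intrinsics apply), "R" (3x3) and "t" (3): a world point X has camera coordinates R X + t. Camera axes: x right, y down, z forward; pixel columns grow to the right and rows downward; lengths in m; the calibration is good to about 2 mm. A picture is of the moment at which its call begins. calibration takes no time and is no camera call.
- workorder.job_done(): hands the job in; it is judged then, once.
The state is a dict: "clock": time; "joint_pos": joint angles; "joint_vel": joint speeds; "tau": joint torques, N m; "eef_pos": TCP position; "tool_rot": TCP orientation; "ft_force": force on the tool from outside, world axes, zero at the start; "ft_torque": the same for the moment, N m; "grip_width": finger opening in m; "grasp_force": force on a finger pad.
Only numpy, scipy, OpenCV 4.12 (cv2) and the standard library are available. Lean on these libraries where they do the work, as an engineer would, in place of code of your own. Each camera call takes 0.05 s, during which the arm holds its last target. There are 200 camera calls.

### The job

Change the batch on the marking pallet. First clear away what is in the way: put the spanner that lies across the pallet and the oilstone that lies in the wooden tray on the black rubber tool mat; then draw every finished plate (black engraved panel) out from under its spring clip and lay it flat in the tray, and only when all of them are there slide every plain brass blank into a nest of its own, under the spring clip, fully home until the clip's nose snaps down into the plate's slot. Leave the other things on the bench where they are.

Things in the scene. Friction and masses are not known exactly. Their poses are not given: they have to be found in the camera images.
- pallet: Aluminium marking pallet, 187 (x) x 214 (y) x 12 mm, fixed to the bench; three nests 70 mm apart across y, each with a steel spring clip at the back (top 35 mm above the bench). Origin on its underside below the middle nest's home position; +x points from the open loading apron (front, robot side) to the clips. It reaches from x = -115 to +72 mm; bed 12 mm above the bench.
- nest_a (a point): Nest of the pallet: point on the bed below the centre of a plate that is fully home; x = sliding-in direction, z up. Steel stop bar at x = +41 mm. 6 mm high edge guides from x = +10 to +41 mm leave a channel 37 mm wide; their mouths flare to about 46 mm at x = -3 mm. From x = -3 back to -115 mm (front edge) the bed is open.
- nest_b (a point): Nest of the pallet: point on the bed below the centre of a plate that is fully home; x = sliding-in direction, z up. Steel stop bar at x = +41 mm. 6 mm high edge guides from x = +10 to +41 mm leave a channel 37 mm wide; their mouths flare to about 46 mm at x = -3 mm. From x = -3 back to -115 mm (front edge) the bed is open.
- nest_c (a point): Nest of the pallet: point on the bed below the centre of a plate that is fully home; x = sliding-in direction, z up. Steel stop bar at x = +41 mm. 6 mm high edge guides from x = +10 to +41 mm leave a channel 37 mm wide; their mouths flare to about 46 mm at x = -3 mm. From x = -3 back to -115 mm (front edge) the bed is open.
- clip_a (a joint): Spring clip of nest_a, rad: 0 = down, nest empty; 0.15 = nose riding on a plate; 0.09 = nose snapped into the slot of a plate fully home. Hinged behind the stop bar; round nose (14 mm dia.) over nest x = +28 mm, 3 mm above the bed when empty; lip slopes up at 32 deg to the front, tip 13 mm up at x = +10 mm. About 2 N at the nose; sliding a plate in or out takes 3 to 6 N.
- clip_b (a joint): Spring clip of nest_b, rad: 0 = down, nest empty; 0.15 = nose riding on a plate; 0.09 = nose snapped into the slot of a plate fully home. Hinged behind the stop bar; round nose (14 mm dia.) over nest x = +28 mm, 3 mm above the bed when empty; lip slopes up at 32 deg to the front, tip 13 mm up at x = +10 mm. About 2 N at the nose; sliding a plate in or out takes 3 to 6 N.
- clip_c (a joint): Spring clip of nest_c, rad: 0 = down, nest empty; 0.15 = nose riding on a plate; 0.09 = nose snapped into the slot of a plate fully home. Hinged behind the stop bar; round nose (14 mm dia.) over nest x = +28 mm, 3 mm above the bed when empty; lip slopes up at 32 deg to the front, tip 13 mm up at x = +10 mm. About 2 N at the nose; sliding a plate in or out takes 3 to 6 N.
- blank_1: Plain bare brass plate 80 x 34 x 8 mm, 0.18 kg, a blank, lying flat. Two or three are there (an absent one reads None from the start). Origin: centre of its underside, x lengthwise. A 10 x 14 mm slot goes through it near each end, 28 mm from the centre; both ends are alike. Grip it across its width, near the rear end: clip and guides cover the front half once home.
- blank_2: Plain bare brass plate 80 x 34 x 8 mm, 0.18 kg, a blank, lying flat. Two or three are there (an absent one reads None from the start). Origin: centre of its underside, x lengthwise. A 10 x 14 mm slot goes through it near each end, 28 mm from the centre; both ends are alike. Grip it across its width, near the rear end: clip and guides cover the front half once home.
- blank_3: Plain bare brass plate 80 x 34 x 8 mm, 0.18 kg, a blank, lying flat. Two or three are there (an absent one reads None from the start). Origin: centre of its underside, x lengthwise. A 10 x 14 mm slot goes through it near each end, 28 mm from the centre; both ends are alike. Grip it across its width, near the rear end: clip and guides cover the front half once home.
- scale_plate_1: Finished plate: brass, 80 x 34 x 8 mm, 0.18 kg, with a black engraved scale panel on top and a slot near each end. Origin: centre of its underside, x lengthwise. It starts fully home in a nest under the clip; two or three are there (an absent one reads None from the start). Draw it straight back about 55 mm along the nest's -x before lifting it.
- scale_plate_2: Finished plate: brass, 80 x 34 x 8 mm, 0.18 kg, with a black engraved scale panel on top and a slot near each end. Origin: centre of its underside, x lengthwise. It starts fully home in a nest under the clip; two or three are there (an absent one reads None from the start). Draw it straight back about 55 mm along the nest's -x before lifting it.
- scale_plate_3: Finished plate: brass, 80 x 34 x 8 mm, 0.18 kg, with a black engraved scale panel on top and a slot near each end. Origin: centre of its underside, x lengthwise. It starts fully home in a nest under the clip; two or three are there (an absent one reads None from the start). Draw it straight back about 55 mm along the nest's -x before lifting it.
- spanner: Large steel combination spanner, 247 mm long, 0.3 kg, lying across the apron in front of all three nests. Origin at mid-length on its underside; it lies along its own y. Grip the shank, which is 17 mm wide (from x = -11 to +6 mm) and 1 to 9 mm above the underside; the heads are 46 mm wide and 12 mm high.
- oilstone: Grey oilstone, 30 x 105 x 20 mm, 0.28 kg, long along its y, left lying in the finished-parts tray. Origin at the centre of its underside.
- tray: Shallow wooden tray with a grey lining for the finished plates, fixed; outside 116 mm (x) x 210 mm (y) x 16 mm, walls 6 mm, inside 104 x 198 mm, floor 6 mm above the bench. Origin at the centre of its underside.
- tool_mat: Black ribbed rubber tool mat, 250 mm (x) x 125 mm (y) x 3 mm, fixed flat on the bench. Origin at the centre of its underside.
- set_block: Ground steel setting block, 34 x 20 x 20 mm. Not part of the job; leave it where it is.
- eraser: Blue and red eraser, 12 x 25 x 9 mm. Not part of the job; leave it where it is.
- retract_pencil: Clutch pencil, 98 mm long, 10 mm thick, along its y. Not part of the job; leave it where it is.
- pin_punch: Steel pin punch, 87 mm long, 9 mm thick, along its y. Not part of the job; leave it where it is.

How it is judged:
By the outcome, as a careful person would: the job done as asked, in the order asked, and still so for the second after the job is handed in, with the robot touching nothing.
Of scale_plate_1, scale_plate_2, scale_plate_3 only 2 to 3 are there at a start; the rules pass over those that are not, and their reading is None.
Of blank_1, blank_2, blank_3 only 2 to 3 are there at a start; the rules pass over those that are not, and their reading is None.
At some moment in a run one of blank_1, blank_2, blank_3, oilstone may be knocked a few centimetres aside while the robot is not near it.
Once in a run the grip may slacken for a moment while it holds something.
It also fails if it takes over 210 s, if anything falls off the work surface, if the arm or the gripper's body presses on something with over 40 N, if the wrist force passes 120 N, or if a joint passes its speed limit or range.

## Working session

There is one attempt and no reset: what is moved stays moved. The work goes in short steps, Python scripts to look and compute and a shell command to move; the robot and the scene stay as the last step left them, time stands still between calls to the robot, and variables do not carry over. Pictures are saved under pics/ and viewed, at most 14 in all, crops included, and the job is handed in when it is done.

```bash
ls; mkdir -p pics; python3 - <<'E'
from workcell import bot, camrig, workorder, telemetry
import cv2
print(bot.pinch_z, telemetry.get_obs())
for n in("top","scene"):
    im=camrig.camera(n); cv2.imwrite(f"pics/{n}0.png",cv2.resize(im[:,:,::-1],(800,600),interpolation=cv2.INTER_CUBIC)); cv2.imwrite(f"/tmp/{n}0.png",im[:,:,::-1])
    print(camrig.calibration(n))
E
```

```text
jog.py
pics
workcell.py
0.0187 {'clock': 0.0, 'joint_pos': array([ 1.25799713e+00,  2.41434288e-01,  3.71738926e-03,  1.33517156e+00,
       -1.40798528e-05,  1.57081264e+00]), 'joint_vel': array([ 0.0001514 , -0.00016199, -0.00062305, -0.00052271, -0.00294644,
       -0.00036195]), 'tau': array([ 3.49055163e-04, -3.72316754e+01,  2.52408010e+01,  1.71461591e-02,
        3.70648419e-07, -1.14671784e-05]), 'eef_pos': array([0.15365118, 0.47507184, 0.19499976]), 'tool_rot': array([ 1.55770730e-01,  9.87792683e-01, -1.03439369e-03, -1.55975324e-04]), 'ft_force': array([0.08194569, 0.13296734, 0.21091819]), 'ft_torque': array([-0.03366977, -0.01699465,  0.03451223]), 'grasp_force': 0.0, 'grip_width': 0.08553751628901664}
{'mtx': array([[354.33178261,   0.        , 250.78400499],
       [  0.        , 354.33178261, 189.10405515],
       [  0.        ,   0.        ,   1.        ]]), 'k1': 0.02518832773227923, 'R': array([[-0.03008308, -0.99951177, -0.00843925],
       [-0.99566537,  0.03070857, -0.08779215],
       [ 0.08800845,  0.00576162, -0.99610307]]), 't': array([0.07996261, 0.55372471, 0.96762399])}
{'mtx': array([[413.49400265,   0.        , 255.19591022],
       [  0.        , 413.49400265, 195.64853575],
       [  0.        ,   0.        ,   1.        ]]), 'k1': -0.008094186531395733, 'R': array([[-0.95872841,  0.28393761, -0.01480766],
       [ 0.19997611,  0.63637558, -0.74500717],
       [-0.20211232, -0.71722072, -0.66689208]]), 't': array([ 0.51012322, -0.09331353,  1.35833748])}
```

View pics/top0.png

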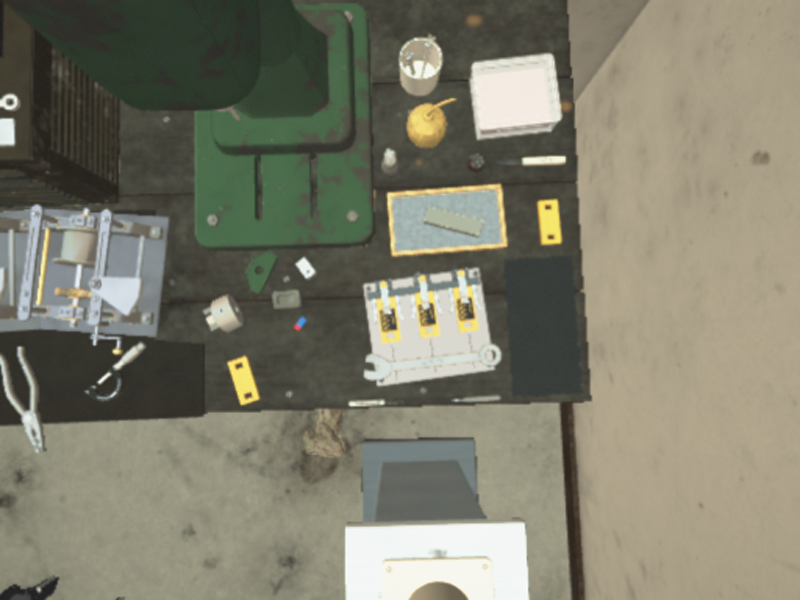

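View pics/scene0.png

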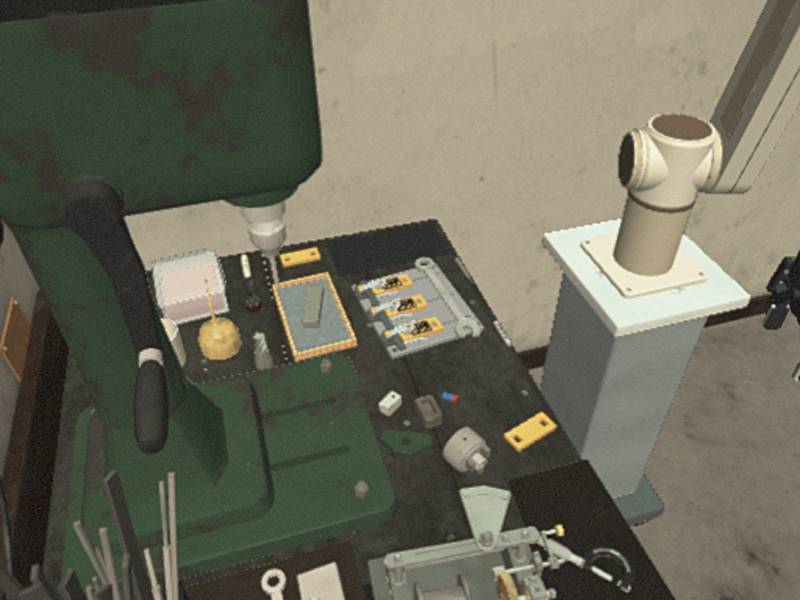

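The top view shows three finished plates in their nests at (388,315), (427,313) and (466,308). The spanner crosses the apron from (378,368) to (489,355), and the oilstone is in the tray at (453,220). The mat is at (543,327), and two blanks lie at (549,221) and (243,381). The scene view shows the drill chuck hanging near (268,240), close to the tray.

```bash
cat > h.py <<'E'
import numpy as np, cv2
from workcell import bot, camrig, workorder, telemetry
from scipy.spatial.transform import Rotation as Ro
def ray(n,uv):
    c=camrig.calibration(n); uv=np.atleast_2d(np.float64(uv))
    k=cv2.undistortPoints(uv[:,None],c["mtx"],np.array([c["k1"],0,0,0.]))[:,0]
    d=np.c_[k,np.ones(len(k))]@c["R"]; return -c["R"].T@c["t"],d
def onz(n,uv,z):
    o,d=ray(n,uv); return (o+d*((z-o[2])/d[:,2])[:,None])[:,:2]
def tri(u1,u2,a="top",b="scene"):
    (o1,d1),(o2,d2)=ray(a,u1),ray(b,u2); A=np.c_[d1[0],-d2[0]]
    s=np.linalg.lstsq(A,o2-o1,rcond=None)[0]; p,q=o1+s[0]*d1[0],o2+s[1]*d2[0]; return (p+q)/2,np.linalg.norm(p-q)
def proj(n,X):
    c=camrig.calibration(n); return cv2.projectPoints(np.float64(X).reshape(-1,1,3),cv2.Rodrigues(c["R"])[0],c["t"],c["mtx"],np.array([c["k1"],0,0,0.]))[0][:,0]
def rects(n,mask,z,amin):
    out=[]
    for c in cv2.findContours(mask,cv2.RETR_EXTERNAL,cv2.CHAIN_APPROX_NONE)[0]:
        if cv2.contourArea(c)<amin: continue
        p=onz(n,c[:,0,:],z).astype(np.float32); r=cv2.minAreaRect(p*1000)
        (x,y),(w,h),a=r
        if w<h: w,h,a=h,w,a+90
        out.append((c[:,0].mean(0).round(0),np.round([x,y,w,h],1),round((a+90)%180-90,1)))
    return out
def go(x,y,z,yaw):
    """delta in tool axes to TCP x,y,z, fingers closing along direction yaw(deg, world; mod 180)"""
    o=telemetry.get_obs(); R=Ro.from_quat(o["tool_rot"]); a=np.radians(yaw)
    best=None
    for s in(0,np.pi):
        Y=np.array([np.cos(a+s),np.sin(a+s),0]);Z=np.array([0,0,-1.]);X=np.cross(Y,Z)
        v=(R.inv()*Ro.from_matrix(np.c_[X,Y,Z])).as_rotvec()
        if best is None or np.linalg.norm(v)<np.linalg.norm(best): best=v
    d=R.inv().apply(np.array([x,y,z])-o["eef_pos"]); print("go",best.round(3),d.round(4),"dist",np.linalg.norm(d).round(3))
E
python3 - <<'E'
from h import *
t=cv2.imread("/tmp/top0.png");s=cv2.imread("/tmp/scene0.png")
for n in("top","scene"): print(n,ray(n,[0,0])[0])
hs=cv2.cvtColor(t,cv2.COLOR_BGR2HSV)
def m(lo,hi,x=hs): return cv2.inRange(x,np.array(lo),np.array(hi))
for r in rects("top",m((12,120,100),(32,255,255)),.008,40): print("yellow",r)
mm=m((12,60,90),(32,255,255))
for r in rects("top",mm,.016,800): print("trayish",r)
k=.64
for nm,u in dict(mat=(543,327),wood=(543,240),stone=(465,222),lining=(400,230),apron=(410,340),spanner=(440,359)).items():
    print(nm,hs[int(u[1]*k),int(u[0]*k)])
# hand-picked corners
f=lambda l,z:print((onz("top",np.array(l)*k,z)*1000).round(0).tolist())
f([(507,258),(577,258),(582,396),(509,396)],.003) #mat
f([(387,191),(501,184),(507,246),(391,255)],.016) #tray
f([(362,283),(479,268),(496,372),(380,385)],.012) #pallet
f([(425,208),(484,221),(480,236),(422,220)],.026) #stone
f([(378,368),(489,355)],.022) #spanner heads
cv2.imwrite("pics/top_crop.png",cv2.resize(t[105:265,220:390],None,fx=3.7,fy=3.7,interpolation=cv2.INTER_CUBIC))
E
```

```text
top [0.46857095 0.0573444  1.01314074]
scene [0.78226683 0.88876707 0.84389899]
yellow (array([156., 243.]), array([413.5, 335.1,  81.6,  37.6]), 16.5)
yellow (array([272., 207.]), array([ 5.079e+02, -2.000e-01,  4.780e+01,  2.980e+01]), 7.3)
yellow (array([295., 199.]), array([530.9, -67.9,  78.6,  31.2]), 7.1)
yellow (array([351., 142.]), array([ 685. , -228.6,   84.4,   39.6]), 2.7)
yellow (array([275.,  76.]), array([886.3, -12.9, 102.4,  71.9]), -17.6)
trayish (array([285., 141.]), array([693.5, -40.2, 216.9, 124. ]), -87.3)
mat [72 21 62]
wood [ 25 152 240]
stone [ 41  30 184]
lining [ 81  23 176]
apron [ 27  12 219]
spanner [ 66  12 215]
[[620.0, -150.0], [616.0, -278.0], [367.0, -272.0], [370.0, -142.0]]
[[750.0, 66.0], [756.0, -143.0], [640.0, -149.0], [631.0, 62.0]]
[[581.0, 117.0], [602.0, -97.0], [414.0, -119.0], [397.0, 89.0]]
[[713.0, -2.0], [686.0, -107.0], [658.0, -99.0], [691.0, 4.0]]
[[428.0, 92.0], [445.0, -106.0]]
```

View pics/top_crop.png

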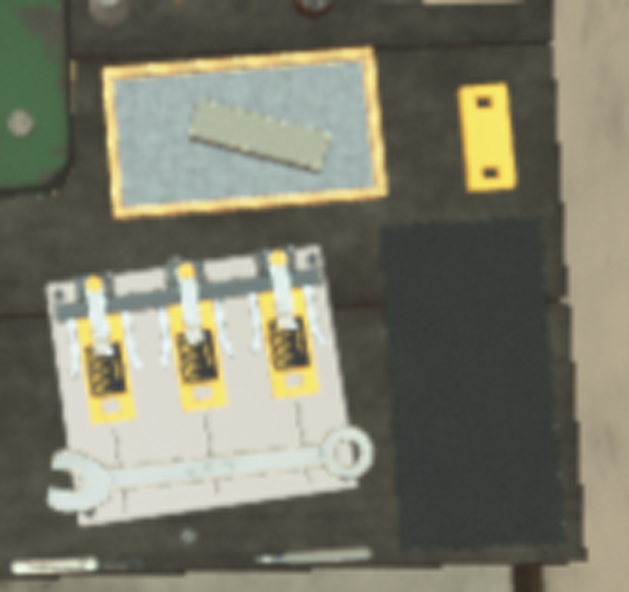

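The crop shows the spanner's open head at lower left (80,480) and its ring at (345,450). The plates' slots, the stone in the tray and the blank to the right are all clear.

```bash
python3 - <<'E'
from h import *
k=.64
for u in [(267,215),(275,278),(320,160),(120,213)]:
  for z in(.0,.1,.2,.3,.4,.5,.6):
    p=onz("scene",np.array(u)*k,z)[0]; print(u,z,p.round(3),(proj("top",[*p,z])[0]/k).round(0))
t=cv2.imread("/tmp/top0.png");g=cv2.cvtColor(t,cv2.COLOR_BGR2GRAY)
hs=cv2.cvtColor(t,cv2.COLOR_BGR2HSV)
# pallet: bright low-saturation in region
m=cv2.inRange(hs,np.array((0,0,150)),np.array((180,60,255)));m[:,:225]=0;m[:,325:]=0;m[:172]=0;m[252:]=0
print("pallet",rects("top",m,.012,500))
m2=cv2.inRange(g,0,75); m2[:,:322]=0;m2[:,374:]=0;m2[:160]=0;m2[258:]=0
sub=g[160:258,318:378]; print(sub[::8,::4])
E
```

```text
(267, 215) 0.0 [ 0.73  -0.416] [648. 195.]
(267, 215) 0.1 [ 0.736 -0.261] [582. 178.]
(267, 215) 0.2 [ 0.742 -0.107] [500. 158.]
(267, 215) 0.3 [0.749 0.048] [397. 132.]
(267, 215) 0.4 [0.755 0.203] [262.  97.]
(267, 215) 0.5 [0.761 0.357] [75. 49.]
(267, 215) 0.6 [0.767 0.512] [-206.  -26.]
(275, 278) 0.0 [ 0.746 -0.178] [518. 191.]
(275, 278) 0.1 [ 0.75  -0.051] [456. 174.]
(275, 278) 0.2 [0.755 0.075] [379. 154.]
(275, 278) 0.3 [0.759 0.201] [281. 128.]
(275, 278) 0.4 [0.763 0.328] [152.  93.]
(275, 278) 0.5 [0.768 0.454] [-28.  44.]
(275, 278) 0.6 [0.772 0.581] [-301.  -32.]
(320, 160) 0.0 [ 0.561 -0.632] [776. 282.]
(320, 160) 0.1 [ 0.587 -0.452] [704. 263.]
(320, 160) 0.2 [ 0.613 -0.271] [616. 239.]
(320, 160) 0.3 [ 0.64  -0.091] [506. 210.]
(320, 160) 0.4 [0.666 0.089] [363. 170.]
(320, 160) 0.5 [0.692 0.269] [168. 116.]
(320, 160) 0.6 [0.718 0.449] [-124.   34.]
(120, 213) 0.0 [ 1.062 -0.531] [699.  20.]
(120, 213) 0.1 [ 1.029 -0.363] [633.   8.]
(120, 213) 0.2 [ 0.996 -0.195] [551.  -6.]
(120, 213) 0.3 [ 0.963 -0.027] [447. -25.]
(120, 213) 0.4 [0.929 0.142] [312. -50.]
(120
[... 273 characters left out ...]
6 163]
 [ 72  63  60  60  60  61  60  59  58  60  60  60  63  68 161]
 [ 62  62  60  60  61  61  58  60  59  60  59  59  58  66 154]
 [ 68  73  58  61  60  60  59  61  59  59  58  60  59  74 114]
 [ 73  72  61  59  61  60  62  60  59  60  58  60  60  78 119]
 [ 72  69  60  62  61  60  60  61  60  60  60  59  60  70  72]
 [ 73  73  63  60  61  60  60  61  59  60  60  59  60  69  72]
 [215  75  66  59  60  61  61  60  59  60  59  59  59  58  61]
 [152  72  68  60  58  57  59  59  60  59  61  59  59  66  67]
 [ 78  76  78  61  61  61  60  61  61  60  60  59  60  61  70]
 [ 71  74  71  60  61  60  60  61  61  60  60  61  59  62  74]
 [ 97  70  70  68  69  67  73  73  73  78  79  72  65  69  98]]
```

```bash
python3 - <<'E'
from h import *
c=lambda l:np.array(l)/3.7+[220,105]
P=onz("top",c([(93,424),(135,417),(184,411),(226,405),(272,398),(318,390)])-.4,.020)*1000
print(P.round(1)); q=(P[0::2]+P[1::2])/2; print(q.round(1))
S=onz("top",c([(116,408),(206,396),(294,382)])-.4,.018)*1000; print("slots",S.round(1))
for A in(q,S):
  d=A[0]-A[2]; print(np.degrees(np.arctan2(-d[0],d[1])),np.linalg.norm(d))
# automatic: yellow connected mask per plate, panel dark excluded
t=cv2.imread("/tmp/top0.png");hs=cv2.cvtColor(t,cv2.COLOR_BGR2HSV)
m=cv2.inRange(hs,np.array((12,90,90)),np.array((34,255,255)));m[:185]=0;m[225:]=0;m[:,:230]=0;m[:,320:]=0
for a,b in((235,262),(262,286),(286,312)):
  mm=m.copy();mm[:,:a]=0;mm[:,b:]=0; y,x=np.nonzero(mm)
  p=onz("top",np.c_[x,y],.020).astype(np.float32)*1000; print(len(x),[np.round(v,1) for v in cv2.minAreaRect(p)])
# spanner rough shank: bright pixels in band; cross profile sections
g=cv2.cvtColor(t,cv2.COLOR_BGR2GRAY).astype(int)
for col in(256,264,272,280,288,296,304): print(col,g[222:240,col])
# stone
L=cv2.cvtColor(t,cv2.COLOR_BGR2LAB); m=((L[:,:,2].astype(int)>129)&(g<200)&(g>120)).astype(np.uint8)*255
m[:125]=0;m[157:]=0;m[:,:256]=0;m[:,315:]=0
m=cv2.morphologyEx(m,cv2.MORPH_OPEN,np.ones((3,3),np.uint8)); print("stone",rects("top",m,.026,60))
E
```

```text
[[472.5  82.5]
 [476.8  50.7]
 [480.2  13.5]
 [483.8 -18.3]
 [488.  -53.2]
 [493.  -88.1]]
[[474.7  66.6]
 [482.   -2.4]
 [490.5 -70.6]]
slots [[484.1  64.8]
 [491.1  -3.6]
 [499.6 -70.5]]
6.588241649455182 138.11828286485883
6.570268010859235 136.21356673623504
215 [array([514.3,  72. ]), array([79. , 32.7]), np.float64(6.8)]
221 [array([522.4,   2.3]), array([79.7, 33.4]), np.float64(6.2)]
218 [array([528.1, -66.9]), array([76.4, 34.2]), np.float64(6.0)]
256 [217 218 217 218 217 218 218 216 212 214 222 223 224 220 211 204 217 218]
264 [217 217 217 218 217 218 216 212 212 221 221 220 217 206 200 216 218 217]
272 [216 217 216 217 217 216 210 209 218 213 209 210 203 197 215 217 217 217]
280 [217 217 217 217 215 210 207 213 211 219 218 212 204 214 216 216 217 217]
288 [216 217 216 215 210 209 222 223 223 223 216 207 215 217 216 216 216 210]
296 [216 216 215 208 206 220 222 222 222 217 211 215 217 216 216 215 206 162]
304 [215 214 205 199 215 219 218 217 212 207 213 212 208 210 214 200 145  88]
stone [(array([290., 141.]), array([687.9, -51.1, 108.6,  37.5]), 72.9)]
```

```bash
python3 - <<'E'
from h import *
P=onz("top",[(264,232.5),(280,230.8),(296,228.8)],.021)*1000;print(P.round(1))
d=P[0]-P[2];yaw=np.degrees(np.arctan2(-d[0],d[1]));print(yaw)
E_=onz("top",np.array([(48,480),(374,448),(211,464)])/3.7+[220,105],.020)*1000;print(E_.round(1))
go(.431,-.012,.10,6.5)
E
```

```text
[[434.1  30. ]
 [437.5 -14.6]
 [441.7 -59.2]]
4.8670462848512175
[[ 430.5  116.5]
 [ 447.1 -129.2]
 [ 438.8   -6.4]]
go [-2.000e-03  1.000e-03  1.145e+00] [-0.4138 -0.378   0.0958] dist 0.569
```

```bash
python3 jog.py '[[0,0,1.18,-0.418,-0.373,0.09,0.085],[0,0,1.18,-0.418,-0.373,0.09,0.085],[0,0,1.18,-0.418,-0.373,0.09,0.085],[0,0,1.18,-0.418,-0.373,0.09,0.085],[0,0,1.18,-0.418,-0.373,0.09,0.085],[0,0,1.18,-0.418,-0.373,0.09,0.085],[0,0,1.18,-0.418,-0.373,0.09,0.085],[0,0,1.18,-0.418,-0.373,0.09,0.085],[0,0,1.18,-0.418,-0.373,0.09,0.085],[0,0,1.18,-0.418,-0.373,0.09,0.05]]'
python3 - <<'E'
from h import *
print(telemetry.get_obs()["joint_pos"].round(2)); go(.437,-.006,.014,4.7)
E
```

```text
clock: 1.35
eef_pos: [0.4376, -0.0111, 0.1049]
tool_rot: [0.681, 0.732, -0.001, -0.0]
ft_force: [-0.1, 0.1, 0.1]
grip_width: 0.0695
grasp_force: 0.0
[-0.03  0.19 -0.31  1.07 -0.    1.47]
go [-0.001  0.    -0.011] [ 0.0052 -0.0002  0.0909] dist 0.091
```

```bash
python3 jog.py '[[0,0,-0.011,0.005,0,0.06,0.05],[0,0,-0.011,0.005,0,0.085,0.05],[0,0,-0.011,0.005,0,0.091,0.05],[0,0,-0.011,0.005,0,0.091,0.05],[0,0,-0.011,0.005,0,0.091,0.0],[0,0,-0.011,0.005,0,0.091,0.0],[0,0,-0.011,0.005,0,0.091,0.0],[0,0,-0.011,0.005,0,0.091,0.0],[0,0,-0.011,0.005,0,0.091,0.0]]'
python3 jog.py '[[0,0,0,0,0,-0.03,0],[0,0,0,0,0,-0.07,0],[0,0,0,0,0,-0.07,0],[0,0,0,0,0,-0.07,0]]'
python3 - <<'E'
from h import *
# mat centre (.4935,-.2105) yaw -1.5; shank at mat y=-30
go(.493,-.240,.084,88.5)
E
```

```text
clock: 2.48
eef_pos: [0.4364, -0.0028, 0.015]
tool_rot: [0.675, 0.738, 0.0, 0.0]
ft_force: [0.6, -0.2, -0.1]
grip_width: -0.0001
grasp_force: 0.0
clock: 2.98
eef_pos: [0.4361, -0.0028, 0.0845]
tool_rot: [0.675, 0.738, -0.0, -0.0]
ft_force: [0.2, 0.5, -0.3]
grip_width: -0.0
grasp_force: 0.0
go [-0.    -0.    -1.456] [-0.2413  0.0357  0.0005] dist 0.244
```

```bash
python3 - <<'E'
from h import *
s=camrig.camera("scene")[:,:,::-1]; t=camrig.camera("top")[:,:,::-1]
a=cv2.resize(s[140:260,190:350],None,fx=5,fy=5,interpolation=cv2.INTER_CUBIC)
cv2.imwrite("pics/s1.png",a)
E
```

```text
(no output)
```

View pics/s1.png

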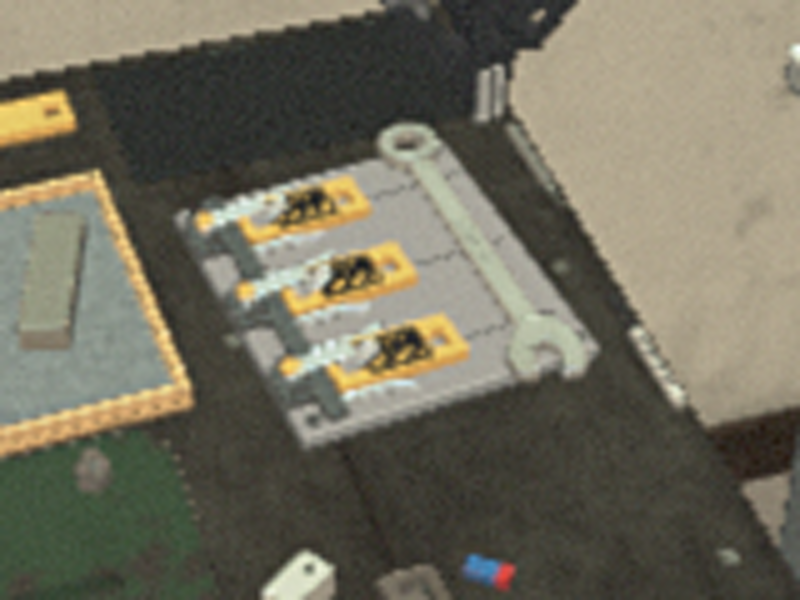

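The crop shows the spanner still across the apron, with its shank around (470,235). The fingertips are at about (490,95), well away from where I expected them, so I'm checking the calibration.

```bash
python3 - <<'E'
from h import *
o=telemetry.get_obs(); print(o["eef_pos"])
for n in("scene","top"): print(n,proj(n,[o["eef_pos"],[.5217,.0021,.02],[.437,-.006,.02],[.685,-.2286,.008],[.4135,.335,.008]]).round(0).tolist())
f=lambda p:np.array(p)/5+[190,140]
print(f((490,95)))
cv2.imwrite("pics/t1.png",cv2.resize(camrig.camera("top")[:,:,::-1][130:384,200:420],None,fx=2.3,fy=2.3))
E
```

```text
[ 0.43524518 -0.00281469  0.08376003]
scene [[286.0, 172.0], [259.0, 195.0], [284.0, 188.0], [192.0, 163.0], [339.0, 275.0]]
top [[277.0, 233.0], [273.0, 201.0], [277.0, 231.0], [351.0, 142.0], [156.0, 243.0]]
[288. 159.]
```

View pics/t1.png

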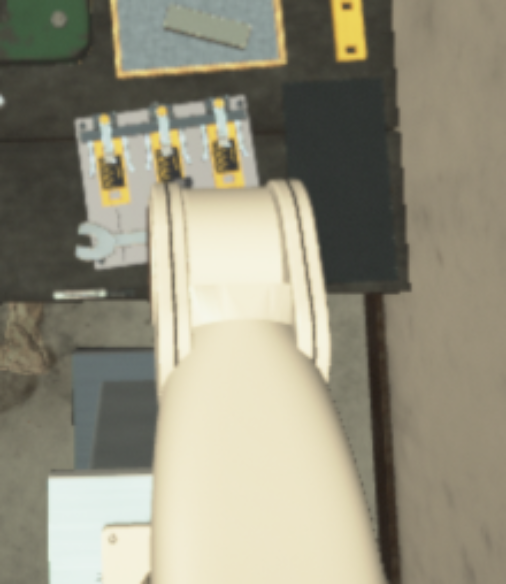

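The top view shows the arm over the spanner, with its open end at (95,242) unmoved. Next I'm zooming in on the fingertips to see their real height.

```bash
python3 jog.py '[[0,0,0,0,0,0.02,0],[0,0,0,0,0,0.04,0],[0,0,0,0,0,0.04,0],[0,0,0,0,0,0.04,0]]'; python3 - <<'E'
from h import *
s=camrig.camera("scene")[:,:,::-1]
q=s[100:220,220:360].copy(); q=cv2.resize(np.clip(q.astype(float)*1.5,0,255).astype(np.uint8),None,fx=5,fy=5,interpolation=cv2.INTER_CUBIC)
o=telemetry.get_obs()["eef_pos"]; p=(proj("scene",o)[0]-[220,100])*5; print(o,p); 
cv2.circle(q,tuple(int(v) for v in p),4,(0,0,255),1)
cv2.imwrite("pics/s2.png",q)
E
```

```text
clock: 3.62
eef_pos: [0.4364, -0.0028, 0.0449]
tool_rot: [0.675, 0.738, -0.0, -0.0]
ft_force: [0.8, -0.1, 0.8]
grip_width: -0.0001
grasp_force: 0.0
[ 0.43681953 -0.00280399  0.04531008] [325.58219118 409.15415642]
```

View pics/s2.png

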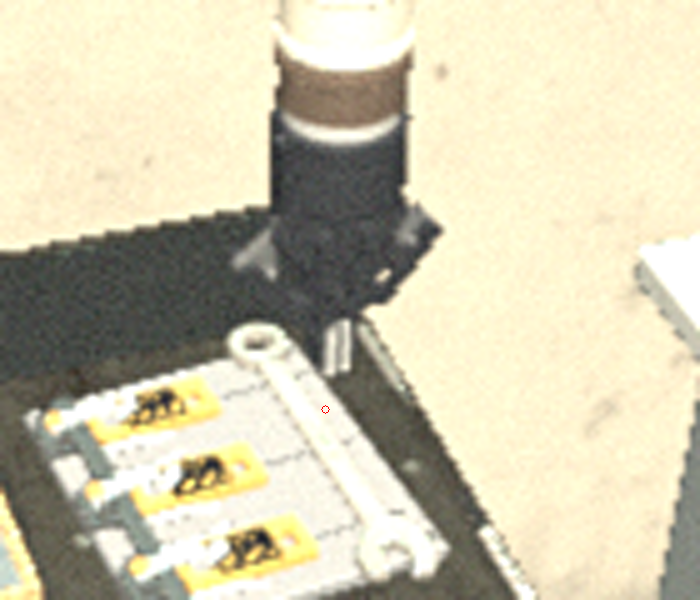

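```bash
python3 - <<'E'
from h import *
for px in((335,373),(325,373)):
  for z in(.03,.045,.06,.075,.09): print(px,z,onz("scene",np.array(px)/5+[220,100],z).round(3))
# body centre line: brown ring centre (343,100) crop
print(onz("scene",np.array((343,100))/5+[220,100],.20).round(3),onz("scene",np.array((343,100))/5+[220,100],.24).round(3))
for z in (.045,.1,.15,.2,.25,.3): print(z,((proj("scene",[.4368,-.0028,z])[0]-[220,100])*5).round(0))
c=telemetry.get_obs(); print(c["joint_pos"].round(4), c["tool_rot"])
E
python3 jog.py '[[0,0,0,-0.06,0.02,-0.02,0],[0,0,0,-0.12,0.04,-0.02,0],[0,0,0,-0.17,0.05,-0.02,0],[0,0,0,-0.207,0.05,0,0],[0,0,0,-0.207,0.05,0.005,0],[0,0,0,-0.207,0.05,0.01,0],[0,0,0,-0.207,0.05,0.015,0],[0,0,0,-0.207,0.05,0.02,0],[0,0,0,-0.207,0.05,0.025,0]]'
python3 jog.py '[[0,0,0,0,0,0.003,0],[0,0,0,0,0,0.006,0],[0,0,0,0,0,0.009,0]]'
```

```text
clock: 4.8
eef_pos: [0.5048, -0.2039, 0.0199]
tool_rot: [0.675, 0.738, 0.0, 0.0]
ft_force: [0.6, 0.4, 0.1]
grip_width: 0.0001
grasp_force: 0.0
clock: 5.18
eef_pos: [0.5047, -0.2046, 0.0108]
tool_rot: [0.675, 0.738, 0.0, 0.0]
ft_force: [0.8, -0.5, -0.6]
grip_width: -0.0002
grasp_force: 0.0
```

```bash
python3 jog.py '[[0,0,0,0,0,0.003,0],[0,0,0,0,0,0.006,0],[0,0,0,0,0,0.009,0],[0,0,0,0,0,0.009,0]]'
python3 jog.py '[[0,0,0,0,0,0.003,0],[0,0,0,0,0,0.005,0],[0,0,0,0,0,0.005,0]]'
python3 - <<'E'
from h import *
s=camrig.camera("scene")[:,:,::-1]
q=s[80:200,190:330].copy(); q=cv2.resize(np.clip(q.astype(float)*1.8,0,255).astype(np.uint8),None,fx=5,fy=5,interpolation=cv2.INTER_CUBIC)
o=telemetry.get_obs()["eef_pos"]; p=(proj("scene",o)[0]-[190,80])*5; print(o,p); 
cv2.circle(q,tuple(int(v) for v in p),4,(0,0,255),1)
cv2.imwrite("pics/s3.png",q)
E
```

```text
clock: 5.68
eef_pos: [0.5043, -0.2045, 0.0016]
tool_rot: [0.675, 0.738, -0.0, -0.0]
ft_force: [-0.7, -0.8, -0.2]
grip_width: -0.0001
grasp_force: 0.0
clock: 6.05
eef_pos: [0.5044, -0.2044, -0.0033]
tool_rot: [0.675, 0.738, -0.0, -0.0]
ft_force: [-0.4, -0.0, -0.7]
grip_width: 0.0001
grasp_force: 0.0
[ 0.50449847 -0.20451907 -0.00320045] [279.52290031 401.41370534]
```

View pics/s3.png

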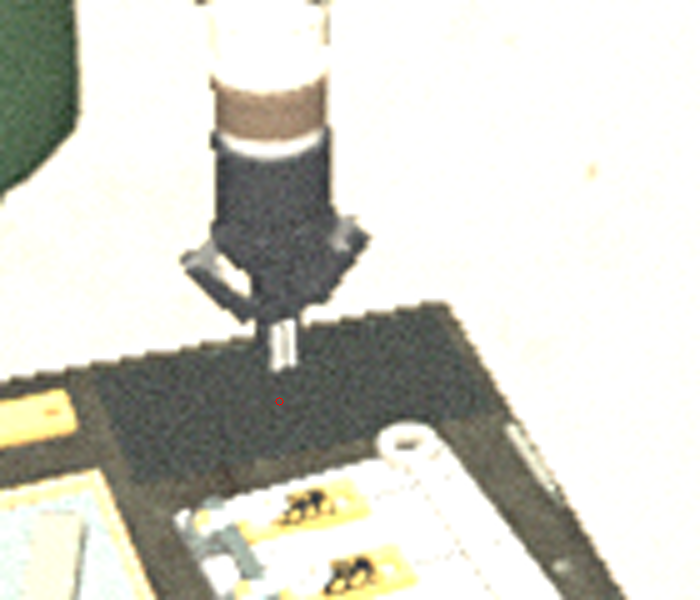

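The fingertips at (284,368) sit about 33 crop pixels above the reported TCP at (280,401). So the true tips are about 25 mm higher than reported, and I'll measure the offset by touching the mat.

```bash
python3 jog.py '[[0,0,0,0,0,0.004,0],[0,0,0,0,0,0.008,0],[0,0,0,0,0,0.012,0],[0,0,0,0,0,0.012,0]]'
python3 jog.py '[[0,0,0,0,0,0.003,0],[0,0,0,0,0,0.003,0]]'
python3 jog.py '[[0,0,0,0,0,0.002,0],[0,0,0,0,0,0.002,0]]'
```

```text
clock: 6.6
eef_pos: [0.5042, -0.2044, -0.0157]
tool_rot: [0.675, 0.738, -0.0, -0.001]
ft_force: [0.1, -0.2, -0.0]
grip_width: 0.0001
grasp_force: 0.0
clock: 6.85
eef_pos: [0.5044, -0.2045, -0.0183]
tool_rot: [0.675, 0.738, -0.0, -0.0]
ft_force: [0.2, 0.7, 0.6]
grip_width: -0.0001
grasp_force: 0.0
clock: 7.1
eef_pos: [0.5045, -0.2045, -0.0202]
tool_rot: [0.675, 0.738, -0.0, -0.0]
ft_force: [-0.1, -0.9, 0.2]
grip_width: 0.0003
grasp_force: 0.0
```

```bash
python3 jog.py '[[0,0,0,0,0,0.002,0],[0,0,0,0,0,0.002,0]]'
python3 jog.py '[[0,0,0,0,0,0.001,0],[0,0,0,0,0,0.001,0]]'
python3 jog.py '[[0,0,0,0,0,0.001,0],[0,0,0,0,0,0.001,0]]'
```

```text
clock: 7.35
eef_pos: [0.5044, -0.2045, -0.0223]
tool_rot: [0.675, 0.738, -0.0, -0.0]
ft_force: [1.2, 0.1, -0.7]
grip_width: 0.0002
grasp_force: 0.0
clock: 7.6
eef_pos: [0.5045, -0.2045, -0.0231]
tool_rot: [0.675, 0.738, -0.0, -0.0]
ft_force: [-0.2, -0.1, -0.4]
grip_width: -0.0
grasp_force: 0.0
clock: 7.85
eef_pos: [0.5045, -0.2045, -0.0242]
tool_rot: [0.675, 0.738, -0.0, -0.0]
ft_force: [0.1, -0.5, 0.3]
grip_width: -0.0002
grasp_force: 0.0
```

```bash
for i in 1; do python3 jog.py '[[0,0,0,0,0,0.001,0],[0,0,0,0,0,0.001,0]]'
python3 jog.py '[[0,0,0,0,0,0.001,0],[0,0,0,0,0,0.001,0]]'
python3 jog.py '[[0,0,0,0,0,0.001,0],[0,0,0,0,0,0.001,0]]'
python3 jog.py '[[0,0,0,0,0,0.001,0],[0,0,0,0,0,0.001,0]]'; done | grep -E "eef|ft_f"
```

```text
eef_pos: [0.5045, -0.2045, -0.0252]
ft_force: [-0.5, -0.2, 0.1]
eef_pos: [0.5045, -0.2045, -0.0262]
ft_force: [0.2, 0.3, 0.3]
eef_pos: [0.5045, -0.2045, -0.0272]
ft_force: [0.4, -0.2, 0.9]
eef_pos: [0.5045, -0.2045, -0.0282]
ft_force: [-0.6, -0.2, -0.0]
```

```bash
python3 - <<'E'
from h import *
g=cv2.cvtColor(camrig.camera("scene"),cv2.COLOR_RGB2GRAY)
print(g[144:170,242:252])
print(proj("scene",[[.5045,-.2045,.003],[.5045,-.2045,.01],telemetry.get_obs()["eef_pos"]]))
E
```

```text
[[ 30  46  54  46  48  48  36  36  37  49]
 [ 39  50  47  46  55  53  47  47  47  49]
 [ 43  38  49  48  52  49  49  53  56  52]
 [ 46  45  53  51  47  50  42  45  52  55]
 [ 44  50  57  48  42  42  46  48  49  44]
 [ 44  49  48  47  49  53  56  48  52  48]
 [ 47  44  50  69  94 118 139  67  46  52]
 [ 49  48  70 113 126 120 151  69  45  44]
 [ 55  52  90 137 129 115 153  76  41  45]
 [ 47  48  97 152 143 116 152  82  45  52]
 [ 49  44  95 152 147 118 151  79  49  48]
 [ 50  48  87 146 147 114 150  77  43  45]
 [ 54  53  86 142 143 113 147  77  46  47]
 [ 46  48  87 143 141 107 145  80  49  48]
 [ 46  54  89 138 146 113 154  80  53  38]
 [ 49  47  88 134 118  66  86  53  44  41]
 [ 44  45  59  73  63  39  50  48  48  46]
 [ 51  53  47  52  47  37  45  45  48  45]
 [ 49  41  50  48  48  44  49  46  52  49]
 [ 50  47  47  46  52  45  51  51  45  52]
 [ 46  44  47  46  53  40  47  48  40  48]
 [ 52  49  44  48  44  49  46  57  52  53]
 [ 53  49  54  49  57  49  55  50  45  49]
 [ 44  49  47  44  48  52  53  45  47  54]
 [ 46  48  51  52  44  48  51  52  47  53]
 [ 49  53  45  43  47  47  47  50  50  48]]
[[245.85118231 158.81862345]
 [245.78930645 157.15155425]
 [246.09625403 166.10273749]]
```

```bash
for i in 1; do python3 jog.py '[[0,0,0,0,0,0.001,0],[0,0,0,0,0,0.001,0]]'
python3 jog.py '[[0,0,0,0,0,0.001,0],[0,0,0,0,0,0.001,0]]'
python3 jog.py '[[0,0,0,0,0,0.001,0],[0,0,0,0,0,0.001,0]]'; done | grep -E "eef|ft_f"
```

```text
eef_pos: [0.5045, -0.2045, -0.0292]
ft_force: [-0.5, 0.4, -0.5]
eef_pos: [0.5045, -0.2045, -0.0302]
ft_force: [-0.1, 1.3, 0.1]
eef_pos: [0.5045, -0.2045, -0.0312]
ft_force: [-0.6, 0.7, -0.3]
```

```bash
for i in 1; do python3 jog.py '[[0,0,0,0,0,0.001,0],[0,0,0,0,0,0.001,0]]'
python3 jog.py '[[0,0,0,0,0,0.001,0],[0,0,0,0,0,0.001,0]]'
python3 jog.py '[[0,0,0,0,0,0.001,0],[0,0,0,0,0,0.001,0]]'; done | grep -E "eef|ft_f"
python3 - <<'E'
from h import *
g=cv2.cvtColor(camrig.camera("scene"),cv2.COLOR_RGB2GRAY)
print(g[157:165,242:252])
E
```

```text
eef_pos: [0.5045, -0.2045, -0.0322]
ft_force: [-0.4, 0.1, 0.1]
eef_pos: [0.5046, -0.2045, -0.0323]
ft_force: [-1.7, 1.0, 5.2]
eef_pos: [0.5047, -0.2046, -0.0323]
ft_force: [-3.8, 1.7, 12.4]
[[ 54  52  85 139 140 107 152  78  44  41]
 [ 46  42  85 142 145 107 148  79  45  48]
 [ 48  49  90 140 144 111 149  78  48  44]
 [ 45  53  86 136 119  66  80  53  52  43]
 [ 45  48  58  70  69  37  42  44  48  49]
 [ 42  45  46  51  38  50  47  52  42  50]
 [ 51  43  48  43  52  48  44  48  45  46]
 [ 40  51  50  44  47  48  41  47  45  46]]
```

```bash
python3 - <<'E'
from h import *
print(onz("scene",[(246.3,160.8),(246.3,160.)],.003).round(4))
E
python3 jog.py '[[0,0,0,0,0,-0.03,0],[0,0,0,0,0,-0.08,0.05],[0,0,0,0,0,-0.12,0.05],[0,0,0,0,0,-0.12,0.05]]'
python3 - <<'E'
from h import *
go(.437,-.006,.045,4.7);go(.437,-.006,-.021,4.7)
E
```

```text
[[ 0.506  -0.1933]
 [ 0.5048 -0.1976]]
clock: 10.95
eef_pos: [0.5077, -0.2058, 0.09]
tool_rot: [0.675, 0.738, 0.001, 0.004]
ft_force: [0.1, 0.2, -0.7]
grip_width: 0.0498
grasp_force: 0.0
go [0.008 0.004 0.007] [ 0.2055 -0.053   0.0438] dist 0.217
go [0.008 0.004 0.007] [ 0.2057 -0.0535  0.1098] dist 0.239
```

```bash
python3 jog.py '[[0,0,0,0.05,-0.02,0,0.05],[0,0,0,0.1,-0.04,0,0.05],[0,0,0,0.16,-0.053,0,0.05],[0,0,0,0.205,-0.053,0,0.05],[0,0,0,0.205,-0.053,0.045,0.05],[0,0,0,0.205,-0.053,0.08,0.05],[0,0,0,0.205,-0.053,0.1,0.05],[0,0,0,0.205,-0.053,0.105,0.05],[0,0,0,0.205,-0.053,0.109,0.05],[0,0,0,0.205,-0.053,0.109,0.05]]'
python3 jog.py '[[0,0,0,0,0,0,0],[0,0,0,0,0,0,0],[0,0,0,0,0,0,0],[0,0,0,0,0,0,0]]'
```

```text
clock: 12.2
eef_pos: [0.434, -0.0052, -0.0228]
tool_rot: [0.675, 0.738, 0.0, 0.0]
ft_force: [-1.1, -0.9, 0.1]
grip_width: 0.0501
grasp_force: 0.0
clock: 12.7
eef_pos: [0.435, -0.0051, -0.022]
tool_rot: [0.675, 0.738, 0.001, 0.001]
ft_force: [0.8, 0.0, 5.2]
grip_width: 0.0153
grasp_force: 59.0
```

```bash
python3 jog.py '[[0,0,0,0,0,-0.02,0],[0,0,0,0,0,-0.07,0],[0,0,0,0,0,-0.09,0],[0,0,0,0,0,-0.09,0]]'
python3 - <<'E'
from h import *
go(.493,-.240,.065,88.5)
E
```

```text
clock: 13.2
eef_pos: [0.4346, -0.0051, 0.068]
tool_rot: [0.675, 0.738, 0.001, 0.001]
ft_force: [0.6, 0.4, -3.3]
grip_width: 0.0151
grasp_force: 59.6
go [ 0.002  0.002 -1.456] [-0.2392  0.0373  0.0031] dist 0.242
```

```bash
python3 jog.py '[[0,0,-0.18,-0.03,0,0,0],[0,0,-0.36,-0.06,0.01,0,0],[0,0,-0.54,-0.09,0.01,0,0],[0,0,-0.72,-0.12,0.02,0,0],[0,0,-0.9,-0.15,0.02,0,0],[0,0,-1.08,-0.18,0.03,0,0],[0,0,-1.26,-0.21,0.03,0,0],[0,0,-1.44,-0.239,0.037,0,0],[0,0,-1.456,-0.239,0.037,0,0],[0,0,-1.456,-0.239,0.037,0,0]]'
python3 - <<'E'
from h import *
print(telemetry.get_obs()["joint_pos"].round(2)); go(.493,-.240,-.0295,88.5)
s=camrig.camera("scene")[:,:,::-1]
cv2.imwrite("pics/s4.png",cv2.resize(s[100:240,170:350],None,fx=4,fy=4,interpolation=cv2.INTER_CUBIC))
E
```

```text
clock: 14.45
eef_pos: [0.49, -0.2389, 0.0649]
tool_rot: [0.014, 1.0, 0.001, -0.002]
ft_force: [-0.2, -0.3, -3.2]
grip_width: 0.015
grasp_force: 59.6
[-0.45  0.42 -0.09  1.06  0.   -0.43]
go [ 0.002 -0.004 -0.001] [-0.0034 -0.0013  0.0944] dist 0.094
```

View pics/s4.png

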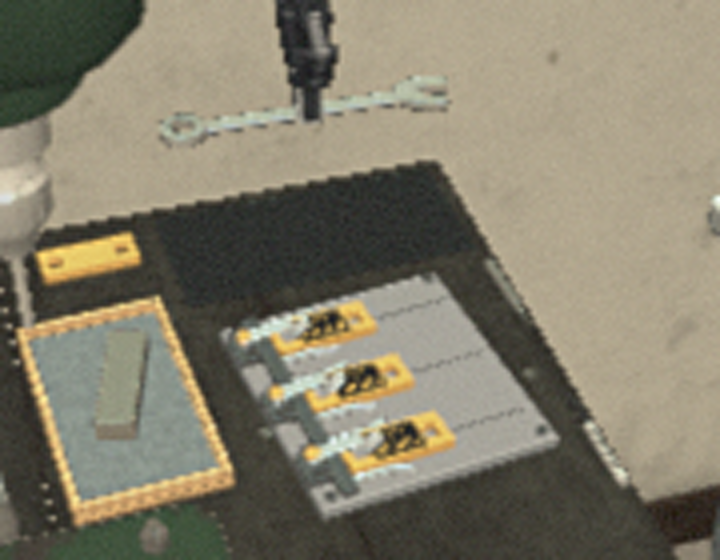

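The spanner is held level at mid-length, from (185,128) to (425,92), and lies above the mat. Lowering it now.

```bash
python3 jog.py '[[0,0,0,-0.003,0,0.05,0],[0,0,0,-0.003,0,0.08,0],[0,0,0,-0.003,0,0.09,0],[0,0,0,-0.003,0,0.094,0],[0,0,0,-0.003,0,0.095,0],[0,0,0,-0.003,0,0.095,0]]'
python3 jog.py '[[0,0,0,0,0,0,0.04],[0,0,0,0,0,0,0.04],[0,0,0,0,0,0,0.04],[0,0,0,0,0,-0.03,0.04],[0,0,0,0,0,-0.08,0.04],[0,0,0,0,0,-0.12,0.06],[0,0,0,0,0,-0.15,0.06],[0,0,0,0,0,-0.15,0.06]]'
python3 - <<'E'
from h import *
go(.687,-.051,.09,-17)
E
```

```text
clock: 15.25
eef_pos: [0.4957, -0.2404, -0.0269]
tool_rot: [0.013, 1.0, -0.001, 0.001]
ft_force: [0.8, -0.4, -2.4]
grip_width: 0.0155
grasp_force: 59.6
clock: 16.25
eef_pos: [0.4968, -0.241, 0.125]
tool_rot: [0.013, 1.0, -0.001, 0.003]
ft_force: [-0.7, 0.2, -1.4]
grip_width: 0.0601
grasp_force: 0.0
go [-0.006  0.003 -1.3  ] [-0.185   0.1949  0.0356] dist 0.271
```

```bash
python3 jog.py '[[0,0,-0.18,-0.03,0.03,0,0.06],[0,0,-0.36,-0.06,0.06,0,0.06],[0,0,-0.54,-0.09,0.09,0.02,0.06],[0,0,-0.72,-0.12,0.12,0.03,0.06],[0,0,-0.9,-0.15,0.15,0.05,0.06],[0,0,-1.08,-0.185,0.195,0.06,0.06],[0,0,-1.26,-0.185,0.195,0.065,0.06],[0,0,-1.3,-0.185,0.195,0.065,0.06],[0,0,-1.3,-0.185,0.195,0.065,0.06],[0,0,-1.3,-0.185,0.195,0.065,0.06]]'
python3 - <<'E'
from h import *
print(telemetry.get_obs()["joint_pos"].round(2)); go(.687,-.051,-.021,-17)
t=camrig.camera("scene"); L=cv2.cvtColor(t,cv2.COLOR_RGB2HSV)
m=cv2.inRange(L,np.array((10,80,80)),np.array((34,255,255))); print(rects("scene",m,.008,60))
E
```

```text
clock: 17.5
eef_pos: [0.6841, -0.0499, 0.056]
tool_rot: [-0.595, 0.804, 0.0, -0.0]
ft_force: [-0.8, -0.3, 0.2]
grip_width: 0.06
grasp_force: 0.0
[-0.07  0.69  0.35  1.23 -0.   -1.35]
go [ 0.001 -0.    -0.001] [ 0.0002 -0.0032  0.077 ] dist 0.077
[(array([324., 376.]), array([550.6, 557.5,  33. ,  25.6]), 73.1), (array([339., 276.]), array([414.9, 337.8,  87.2,  41.9]), 16.4), (array([269., 210.]), array([510.6,  62.3,  83.2,  42.5]), 5.7), (array([  9., 216.]), array([1239.4, -144. ,  249.5,   49.2]), -89.5), (array([260., 196.]), array([518.6,  -7.8,  83.5,  43.4]), 6.1), (array([138., 207.]), array([881.4, -85.4, 239.4,  74.3]), -81.4), (array([250., 182.]), array([526.4, -78.2,  83.3,  44. ]), 4.2), (array([200., 203.]), array([694. , -41.7, 232.5, 123.1]), -87.6), (array([196., 163.]), array([ 672.1, -224.8,   59.1,   53. ]), 1.5)]
```

```bash
python3 jog.py '[[0,0,0,0,-0.003,0.04,0.06],[0,0,0,0,-0.003,0.06,0.06],[0,0,0,0,-0.003,0.074,0.06],[0,0,0,0,-0.003,0.078,0.06],[0,0,0,0,-0.003,0.078,0.06],[0,0,0,0,-0.003,0.078,0],[0,0,0,0,-0.003,0.078,0],[0,0,0,0,-0.003,0.078,0],[0,0,0,0,-0.003,0.078,0]]'
python3 jog.py '[[0,0,0,0,0,-0.03,0],[0,0,0,0,0,-0.08,0],[0,0,0,0,0,-0.08,0],[0,0,0,0,0,-0.08,0]]'
python3 - <<'E'
from h import *
go(.493,-.178,.05,88.5)
E
```

```text
clock: 18.68
eef_pos: [0.6889, -0.0507, -0.0194]
tool_rot: [-0.595, 0.804, -0.001, 0.001]
ft_force: [0.2, -0.4, 5.6]
grip_width: 0.0283
grasp_force: 61.9
clock: 19.18
eef_pos: [0.6865, -0.0505, 0.0575]
tool_rot: [-0.595, 0.804, 0.001, -0.001]
ft_force: [-0.7, -0.8, -3.9]
grip_width: 0.0286
grasp_force: 61.1
go [ 0.002 -0.002  1.3  ] [0.1785 0.1477 0.008 ] dist 0.232
```

```bash
python3 jog.py '[[0,0,0.18,0.03,0.03,0,0],[0,0,0.36,0.06,0.05,0,0],[0,0,0.54,0.09,0.08,0,0],[0,0,0.72,0.12,0.1,0,0],[0,0,0.9,0.15,0.12,0,0],[0,0,1.08,0.178,0.148,0,0],[0,0,1.26,0.178,0.148,0.01,0],[0,0,1.3,0.178,0.148,0.03,0],[0,0,1.3,0.178,0.148,0.06,0],[0,0,1.3,0.178,0.148,0.06,0]]'
python3 - <<'E'
from h import *
go(.493,-.178,-.0215,88.5)
E
```

```text
clock: 20.42
eef_pos: [0.4892, -0.1759, -0.0052]
tool_rot: [0.013, 1.0, 0.002, -0.005]
ft_force: [-0.9, 0.4, -3.5]
grip_width: 0.0286
grasp_force: 61.0
go [ 0.003 -0.01   0.   ] [-0.004  -0.002   0.0163] dist 0.017
```

```bash
python3 jog.py '[[0,0,0,-0.004,-0.002,0.012,0],[0,0,0,-0.004,-0.002,0.0163,0],[0,0,0,-0.004,-0.002,0.0163,0],[0,0,0,-0.004,-0.002,0.0163,0.045],[0,0,0,-0.004,-0.002,0.0163,0.045],[0,0,0,-0.004,-0.002,0.0163,0.045],[0,0,0,-0.004,-0.002,-0.03,0.045],[0,0,0,-0.004,-0.002,-0.08,0.052],[0,0,0,-0.004,-0.002,-0.08,0.052],[0,0,0,-0.004,-0.002,-0.08,0.052]]'
python3 - <<'E'
from h import *
go(.5038,-.0703,.045,96.5);go(.5038,-.0703,-.0225,96.5)
s=camrig.camera("scene")[:,:,::-1]
cv2.imwrite("pics/s5.png",cv2.resize(s[100:240,170:350],None,fx=4,fy=4,interpolation=cv2.INTER_CUBIC))
E
```

```text
clock: 21.68
eef_pos: [0.4978, -0.1797, 0.079]
tool_rot: [0.013, 1.0, -0.0, 0.0]
ft_force: [-0.4, -0.2, 0.1]
grip_width: 0.0521
grasp_force: 0.0
go [-0.     0.    -0.139] [-0.0031  0.1095  0.034 ] dist 0.115
go [-0.     0.    -0.139] [-0.0031  0.1095  0.1015] dist 0.149
```

View pics/s5.png

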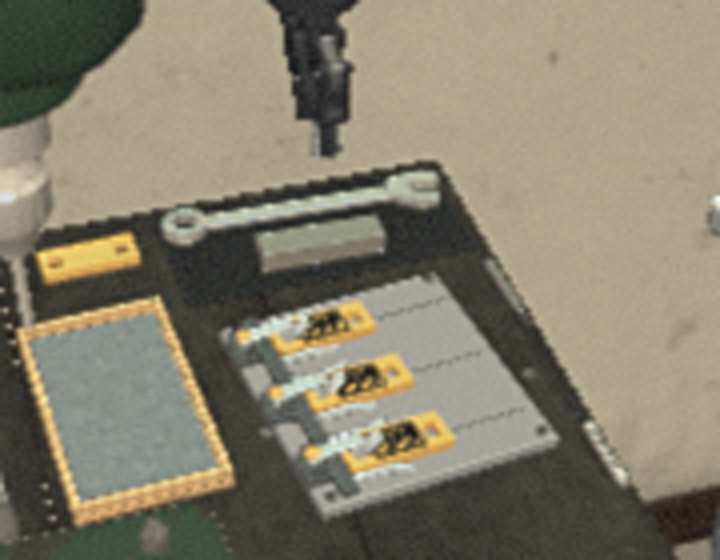

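The spanner (ring end at 183,225) and the stone (320,242) are both on the mat, and the tray is empty. Next is the first plate.

```bash
python3 jog.py '[[0,0,-0.139,0,0.055,0.01,0.052],[0,0,-0.139,-0.003,0.1095,0.034,0.052],[0,0,-0.139,-0.003,0.1095,0.06,0.052],[0,0,-0.139,-0.003,0.1095,0.06,0.052],[0,0,-0.139,-0.003,0.1095,0.06,0.052]]'
python3 - <<'E'
from h import *
go(.5038,-.0703,-.0225,96.5)
E
```

```text
clock: 22.35
eef_pos: [0.5035, -0.0707, 0.0188]
tool_rot: [-0.056, 0.998, 0.0, -0.0]
ft_force: [-0.3, 0.1, -0.2]
grip_width: 0.0518
grasp_force: 0.0
go [ 0.    -0.001 -0.001] [-0.0004  0.0004  0.0413] dist 0.041
```

```bash
python3 jog.py '[[0,0,0,0,0,0.025,0.052],[0,0,0,0,0,0.037,0.052],[0,0,0,0,0,0.0405,0.052],[0,0,0,0,0,0.0405,0.052],[0,0,0,0,0,0.0405,0],[0,0,0,0,0,0.0405,0],[0,0,0,0,0,0.0405,0],[0,0,0,0,0,0.0405,0]]'
python3 - <<'E'
from h import *
o=telemetry.get_obs();p=o["eef_pos"];x=np.array([.9936,.1132])
t=p[:2]-.058*x; go(*t,p[2]+.001,96.5)
E
```

```text
clock: 23.35
eef_pos: [0.5045, -0.0706, -0.0204]
tool_rot: [-0.056, 0.998, -0.0, 0.001]
ft_force: [-1.3, -1.2, 5.4]
grip_width: 0.0306
grasp_force: 58.9
go [-0.001  0.002 -0.   ] [ 0.058  -0.     -0.0011] dist 0.058
```

```bash
python3 jog.py '[[0,0,0,0.01,0,-0.0005,0],[0,0,0,0.02,0,-0.0005,0],[0,0,0,0.03,0,-0.0005,0],[0,0,0,0.04,0,-0.0005,0],[0,0,0,0.05,0,-0.0005,0],[0,0,0,0.06,0,-0.0005,0],[0,0,0,0.06,0,-0.0005,0]]'
python3 jog.py '[[0,0,0,0,0,-0.03,0],[0,0,0,0,0,-0.08,0],[0,0,0,0,0,-0.08,0]]'
python3 - <<'E'
from h import *
o=telemetry.get_obs();print(o["joint_pos"].round(2))
# tray centre (.6935,-.0405), yaw 2.7; plate slots at tray y -60,0,+60; grip 26 mm rearward of plate centre
a=np.radians(2.7);R=np.array([[np.cos(a),-np.sin(a)],[np.sin(a),np.cos(a)]])
for y in(-.06,0,.06): print(y,(R@[-.0255,y]+[.6935,-.0405]).round(4))
go(*(R@[-.0255,-.06]+[.6935,-.0405]),.04,92.7)
E
```

```text
clock: 24.22
eef_pos: [0.4435, -0.0774, -0.0204]
tool_rot: [-0.056, 0.998, -0.0, 0.0]
ft_force: [1.3, -0.4, 9.1]
grip_width: 0.0305
grasp_force: 60.9
clock: 24.6
eef_pos: [0.444, -0.0775, 0.0607]
tool_rot: [-0.056, 0.998, -0.001, 0.001]
ft_force: [0.1, 0.1, -3.6]
grip_width: 0.0306
grasp_force: 59.7
[-0.17  0.25 -0.35  0.96 -0.   -0.29]
-0.06 [ 0.6709 -0.1016]
0 [ 0.668  -0.0417]
0.06 [0.6652 0.0182]
go [-0.001  0.002  0.066] [-0.2227 -0.0495  0.0211] dist 0.229
```

```bash
python3 jog.py '[[0,0,0.066,-0.06,-0.01,0,0],[0,0,0.066,-0.12,-0.03,0,0],[0,0,0.066,-0.18,-0.04,0,0],[0,0,0.066,-0.2227,-0.0495,0,0],[0,0,0.066,-0.2227,-0.0495,0.03,0],[0,0,0.066,-0.2227,-0.0495,0.05,0],[0,0,0.066,-0.2227,-0.0495,0.05,0]]'
python3 - <<'E'
from h import *
go(.6709,-.1016,-.0255,92.7)
E
```

```text
clock: 25.48
eef_pos: [0.6653, -0.1006, 0.0029]
tool_rot: [-0.023, 1.0, 0.001, -0.006]
ft_force: [-0.4, -0.7, -1.3]
grip_width: 0.0305
grasp_force: 59.7
go [ 0.002 -0.013 -0.   ] [-0.0059 -0.0013  0.0284] dist 0.029
```

```bash
python3 jog.py '[[0,0,0,-0.005,-0.001,0.012,0],[0,0,0,-0.005,-0.001,0.022,0],[0,0,0,-0.005,-0.001,0.028,0],[0,0,0,-0.005,-0.001,0.028,0],[0,0,0,-0.005,-0.001,0.028,0],[0,0,0,-0.005,-0.001,0.028,0.048],[0,0,0,-0.005,-0.001,0.028,0.048],[0,0,0,-0.005,-0.001,0.028,0.048],[0,0,0,-0.005,-0.001,-0.03,0.048],[0,0,0,-0.005,-0.001,-0.06,0.052]]'
python3 - <<'E'
from h import *
go(.496,-.0008,.02,96.5)
E
```

```text
clock: 26.72
eef_pos: [0.6776, -0.1021, 0.0721]
tool_rot: [-0.024, 1.0, -0.0, 0.002]
ft_force: [0.6, 0.3, -0.3]
grip_width: 0.0521
grasp_force: 0.0
go [-0.001  0.004 -0.066] [0.1768 0.1098 0.0513] dist 0.214
```

```bash
python3 jog.py '[[0,0,-0.066,0.05,0.03,0,0.052],[0,0,-0.066,0.1,0.06,0,0.052],[0,0,-0.066,0.15,0.09,0,0.052],[0,0,-0.066,0.177,0.11,0,0.052],[0,0,-0.066,0.177,0.11,0.04,0.052],[0,0,-0.066,0.177,0.11,0.05,0.052],[0,0,-0.066,0.177,0.11,0.05,0.052]]'
python3 - <<'E'
from h import *
go(.496,-.0008,-.0220,96.5)
E
```

```text
clock: 27.6
eef_pos: [0.4938, -0.0005, 0.0187]
tool_rot: [-0.056, 0.998, 0.0, -0.001]
ft_force: [0.1, 0.3, 0.1]
grip_width: 0.0519
grasp_force: 0.0
go [ 0.    -0.001 -0.001] [-0.0022 -0.0005  0.0407] dist 0.041
```

```bash
python3 jog.py '[[0,0,0,-0.002,0,0.025,0.052],[0,0,0,-0.002,0,0.037,0.052],[0,0,0,-0.002,0,0.04,0.052],[0,0,0,-0.002,0,0.04,0.052],[0,0,0,-0.002,0,0.04,0],[0,0,0,-0.002,0,0.04,0],[0,0,0,-0.002,0,0.04,0],[0,0,0,-0.002,0,0.04,0]]'
python3 jog.py '[[0,0,0,0.01,0,-0.0005,0],[0,0,0,0.02,0,-0.0005,0],[0,0,0,0.03,0,-0.0005,0],[0,0,0,0.04,0,-0.0005,0],[0,0,0,0.05,0,-0.0005,0],[0,0,0,0.06,0,-0.0005,0],[0,0,0,0.06,0,-0.0005,0]]'
python3 jog.py '[[0,0,0,0,0,-0.03,0],[0,0,0,0,0,-0.08,0],[0,0,0,0,0,-0.08,0]]'
python3 - <<'E'
from h import *
go(.668,-.0417,.01,92.7)
E
```

```text
clock: 28.6
eef_pos: [0.4968, -0.0004, -0.0199]
tool_rot: [-0.056, 0.998, -0.0, 0.001]
ft_force: [-1.5, -0.5, 5.0]
grip_width: 0.03
grasp_force: 58.8
clock: 29.48
eef_pos: [0.4359, -0.0071, -0.0199]
tool_rot: [-0.057, 0.998, -0.0, 0.0]
ft_force: [1.4, -0.8, 8.8]
grip_width: 0.0302
grasp_force: 60.9
clock: 29.85
eef_pos: [0.4366, -0.0071, 0.0613]
tool_rot: [-0.057, 0.998, -0.0, 0.001]
ft_force: [0.5, -0.5, -1.4]
grip_width: 0.03
grasp_force: 59.5
go [-0.     0.002  0.066] [-0.2259 -0.0605  0.0518] dist 0.24
```

```bash
python3 jog.py '[[0,0,0.066,-0.06,-0.02,0,0],[0,0,0.066,-0.12,-0.03,0,0],[0,0,0.066,-0.18,-0.05,0,0],[0,0,0.066,-0.226,-0.0605,0,0],[0,0,0.066,-0.226,-0.0605,0.03,0],[0,0,0.066,-0.226,-0.0605,0.05,0],[0,0,0.066,-0.226,-0.0605,0.05,0],[0,0,0.066,-0.226,-0.0605,0.05,0]]'
python3 - <<'E'
from h import *
go(.668,-.0417,-.0255,92.7)
E
```

```text
clock: 30.85
eef_pos: [0.6666, -0.0415, 0.0086]
tool_rot: [-0.024, 1.0, 0.0, -0.001]
ft_force: [0.1, 0.7, -1.5]
grip_width: 0.03
grasp_force: 59.6
go [ 0.    -0.003  0.   ] [-0.0015 -0.0003  0.0341] dist 0.034
```

```bash
python3 jog.py '[[0,0,0,0,0,0.02,0],[0,0,0,0,0,0.03,0],[0,0,0,0,0,0.034,0],[0,0,0,0,0,0.034,0],[0,0,0,0,0,0.034,0],[0,0,0,0,0,0.034,0.048],[0,0,0,0,0,0.034,0.048],[0,0,0,0,0,0.034,0.048],[0,0,0,0,0,-0.03,0.048],[0,0,0,0,0,-0.06,0.052]]'
python3 - <<'E'
from h import *
go(.488,.0688,.02,96.5)
E
```

```text
clock: 32.1
eef_pos: [0.6695, -0.0416, 0.0727]
tool_rot: [-0.024, 1.0, -0.0, 0.002]
ft_force: [0.9, 0.7, 0.4]
grip_width: 0.0523
grasp_force: 0.0
go [-0.001  0.004 -0.066] [0.1763 0.1189 0.0519] dist 0.219
```

```bash
python3 jog.py '[[0,0,-0.066,0.05,0.03,0,0.052],[0,0,-0.066,0.1,0.06,0,0.052],[0,0,-0.066,0.15,0.09,0,0.052],[0,0,-0.066,0.176,0.119,0,0.052],[0,0,-0.066,0.176,0.119,0.04,0.052],[0,0,-0.066,0.176,0.119,0.05,0.052],[0,0,-0.066,0.176,0.119,0.05,0.052],[0,0,-0.066,0.176,0.119,0.05,0.052]]'
python3 - <<'E'
from h import *
go(.488,.0688,-.0220,96.5)
E
```

```text
clock: 33.1
eef_pos: [0.4877, 0.0689, 0.0203]
tool_rot: [-0.056, 0.998, 0.0, 0.001]
ft_force: [0.5, 0.4, 0.1]
grip_width: 0.0515
grasp_force: 0.0
go [ 0.     0.002 -0.001] [-0.0002 -0.0001  0.0423] dist 0.042
```

```bash
python3 jog.py '[[0,0,0,0,0,0.025,0.052],[0,0,0,0,0,0.038,0.052],[0,0,0,0,0,0.0415,0.052],[0,0,0,0,0,0.0415,0.052],[0,0,0,0,0,0.0415,0],[0,0,0,0,0,0.0415,0],[0,0,0,0,0,0.0415,0],[0,0,0,0,0,0.0415,0]]'
python3 jog.py '[[0,0,0,0.01,0,-0.0005,0],[0,0,0,0.02,0,-0.0005,0],[0,0,0,0.03,0,-0.0005,0],[0,0,0,0.04,0,-0.0005,0],[0,0,0,0.05,0,-0.0005,0],[0,0,0,0.06,0,-0.0005,0],[0,0,0,0.06,0,-0.0005,0]]'
python3 jog.py '[[0,0,0,0,0,-0.03,0],[0,0,0,0,0,-0.08,0],[0,0,0,0,0,-0.08,0]]'
python3 - <<'E'
from h import *
go(.6652,.0182,.01,92.7)
E
```

```text
clock: 34.1
eef_pos: [0.4871, 0.0689, -0.021]
tool_rot: [-0.056, 0.998, -0.0, 0.001]
ft_force: [-1.1, -0.9, 6.2]
grip_width: 0.0307
grasp_force: 58.9
clock: 34.98
eef_pos: [0.4261, 0.0623, -0.021]
tool_rot: [-0.057, 0.998, 0.0, 0.0]
ft_force: [1.2, 0.9, 9.0]
grip_width: 0.0308
grasp_force: 60.7
clock: 35.35
eef_pos: [0.4267, 0.0624, 0.0601]
tool_rot: [-0.057, 0.998, 0.0, 0.001]
ft_force: [0.3, -1.1, -1.5]
grip_width: 0.0303
grasp_force: 59.7
go [0.    0.002 0.066] [-0.2319 -0.0708  0.0505] dist 0.248
```

```bash
python3 jog.py '[[0,0,0.066,-0.06,-0.02,0,0],[0,0,0.066,-0.12,-0.04,0,0],[0,0,0.066,-0.18,-0.06,0,0],[0,0,0.066,-0.232,-0.071,0,0],[0,0,0.066,-0.232,-0.071,0.03,0],[0,0,0.066,-0.232,-0.071,0.05,0],[0,0,0.066,-0.232,-0.071,0.05,0],[0,0,0.066,-0.232,-0.071,0.05,0]]'
python3 - <<'E'
from h import *
go(.6652,.0182,-.0255,92.7)
E
```

```text
clock: 36.35
eef_pos: [0.664, 0.018, 0.0075]
tool_rot: [-0.024, 1.0, -0.0, -0.001]
ft_force: [0.2, 0.4, -1.5]
grip_width: 0.0305
grasp_force: 59.7
go [ 0.    -0.003  0.   ] [-0.0013  0.0002  0.033 ] dist 0.033
```

```bash
python3 jog.py '[[0,0,0,0,0,0.02,0],[0,0,0,0,0,0.03,0],[0,0,0,0,0,0.033,0],[0,0,0,0,0,0.033,0],[0,0,0,0,0,0.033,0],[0,0,0,0,0,0.033,0.048],[0,0,0,0,0,0.033,0.048],[0,0,0,0,0,0.033,0.048],[0,0,0,0,0,-0.03,0.048],[0,0,0,0,0,-0.08,0.052]]'
python3 - <<'E'
from h import *
go(.414,.32,.06,106)
E
```

```text
clock: 37.6
eef_pos: [0.6653, 0.018, 0.0898]
tool_rot: [-0.024, 1.0, -0.0, -0.0]
ft_force: [0.8, -0.2, -0.1]
grip_width: 0.052
grasp_force: 0.0
go [ 0.    -0.    -0.232] [0.2368 0.3136 0.0298] dist 0.394
```

```bash
python3 jog.py '[[0,0,-0.1,0.06,0,0,0.052],[0,0,-0.2,0.12,0.01,0,0.052],[0,0,-0.232,0.17,0.05,0,0.052],[0,0,-0.232,0.2,0.1,0,0.052],[0,0,-0.232,0.22,0.15,0,0.052],[0,0,-0.232,0.2368,0.2,0,0.052],[0,0,-0.232,0.2368,0.26,0,0.052],[0,0,-0.232,0.2368,0.31,0,0.052],[0,0,-0.232,0.2368,0.3136,0,0.052],[0,0,-0.232,0.2368,0.3136,0,0.052]]'
python3 - <<'E'
from h import *
t=camrig.camera("top"); s=camrig.camera("scene")
cv2.imwrite("pics/t6.png",cv2.resize(t[100:260,130:390,::-1],None,fx=3,fy=3,interpolation=cv2.INTER_CUBIC))
for n,im in(("top",t),("scene",s)):
  m=cv2.inRange(cv2.cvtColor(im,cv2.COLOR_RGB2HSV),np.array((12,120,100)),np.array((34,255,255)))
  for r in rects(n,m,.008,60):
    if r[1][2]<120: print(n,r)
E
```

```text
clock: 38.85
eef_pos: [0.4136, 0.3197, 0.0883]
tool_rot: [-0.14, 0.99, -0.0, -0.0]
ft_force: [0.6, -0.8, -1.0]
grip_width: 0.052
grasp_force: 0.0
top (array([147., 229.]), array([450.3, 360.7,  55.4,  37.3]), 16.8)
top (array([265., 141.]), array([693.2,  19.2,  79.8,  32.4]), 2.5)
top (array([351., 142.]), array([ 685.1, -228.7,   84.7,   39.8]), 2.5)
top (array([285., 141.]), array([694.1, -39.8,  79.2,  32.5]), 1.3)
top (array([306., 136.]), array([ 702. , -100.8,   79.7,   33.5]), 2.4)
top (array([275.,  76.]), array([886.3, -12.9, 102.4,  71.9]), -17.6)
scene (array([333., 285.]), array([438.7, 359.1,  85.2,  40.3]), 16.4)
scene (array([205., 213.]), array([692.2,  16.7,  79. ,  39.3]), 1.7)
scene (array([200., 200.]), array([693. , -43.3,  79.5,  40.3]), 1.9)
scene (array([194., 188.]), array([ 701. , -103.4,   78.7,   40.2]), 2.2)
scene (array([192., 164.]), array([ 685.2, -224.5,   83.1,   49.3]), 2.8)
```

View pics/t6.png

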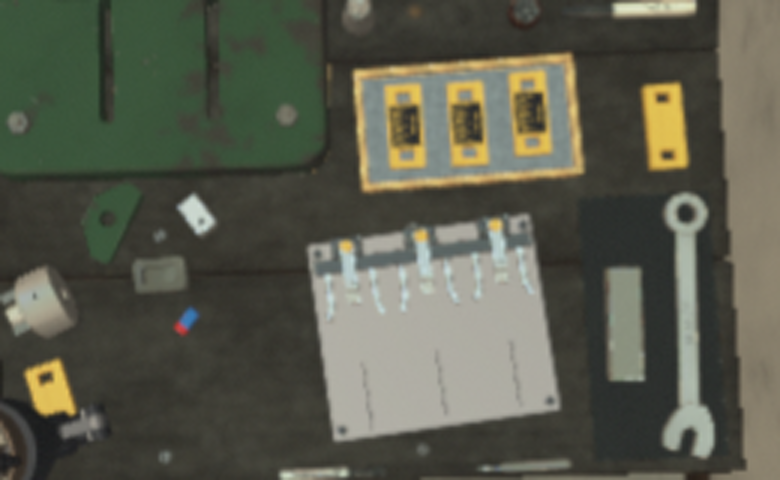

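All three plates lie flat in the tray at (405,125), (467,122) and (532,112), and the nests are empty. The left blank has been knocked aside to around (48,385), so I'm using its new pose.

```bash
python3 - <<'E'
from h import *
go(.4124,.349,.0,106.5)
E
```

```text
go [-0.001 -0.001 -0.01 ] [-0.007   0.0296  0.0883] dist 0.093
```

```bash
python3 jog.py '[[0,0,-0.01,-0.007,0.0296,0.0,0.055],[0,0,-0.01,-0.007,0.0296,0.05,0.055],[0,0,-0.01,-0.007,0.0296,0.08,0.055],[0,0,-0.01,-0.007,0.0296,0.08,0.055]]'
python3 - <<'E'
from h import *
go(.4124,.349,-.032,106.5)
s=camrig.camera("scene")[:,:,::-1]
cv2.imwrite("pics/s7.png",cv2.resize(s[210:330,260:420],None,fx=4,fy=4,interpolation=cv2.INTER_CUBIC))
E
```

```text
clock: 39.45
eef_pos: [0.4108, 0.3472, 0.0062]
tool_rot: [-0.143, 0.99, -0.002, -0.003]
ft_force: [-0.8, 0.6, 0.5]
grip_width: 0.055
grasp_force: 0.0
go [-0.003 -0.006 -0.001] [-0.0023  0.0014  0.0381] dist 0.038
```

View pics/s7.png

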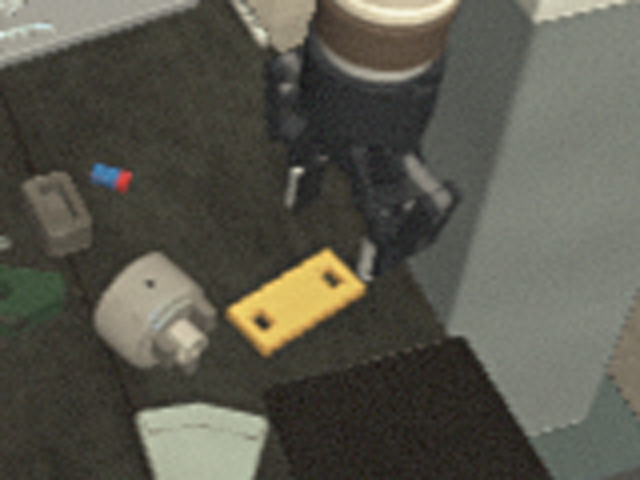

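The gripper is above the blank's near end at (345,270), with the fingers at (295,190) and (368,260) straddling it. Descending to grip.

```bash
python3 jog.py '[[0,0,0,-0.001,0.001,0.02,0.055],[0,0,0,-0.001,0.001,0.03,0.055],[0,0,0,-0.001,0.001,0.0365,0.055],[0,0,0,-0.001,0.001,0.0375,0.055],[0,0,0,-0.001,0.001,0.0375,0],[0,0,0,-0.001,0.001,0.0375,0],[0,0,0,-0.001,0.001,0.0375,0],[0,0,0,-0.001,0.001,0.0375,0],[0,0,0,-0.001,0.001,0.0375,0]]'
python3 jog.py '[[0,0,0,0,0,-0.03,0],[0,0,0,0,0,-0.09,0],[0,0,0,0,0,-0.12,0],[0,0,0,0,0,-0.12,0]]'
python3 - <<'E'
from h import *
go(.425,.0616,.05,96.5)
m=cv2.inRange(cv2.cvtColor(camrig.camera("scene"),cv2.COLOR_RGB2HSV),np.array((12,120,100)),np.array((34,255,255)))
# blank now raised: underside ~ .12 
p=telemetry.get_obs()["eef_pos"]; z=p[2]+.0325+.008
for r in rects("scene",m,z,60):
    if r[1][2]<120: print(r)
print(p)
E
```

```text
clock: 40.62
eef_pos: [0.4147, 0.3528, -0.0273]
tool_rot: [-0.144, 0.99, 0.001, 0.002]
ft_force: [0.4, -0.7, 6.1]
grip_width: 0.0002
grasp_force: 3.3
clock: 41.12
eef_pos: [0.4152, 0.3535, 0.0943]
tool_rot: [-0.144, 0.99, 0.002, 0.003]
ft_force: [0.2, 0.1, -1.1]
grip_width: -0.0
grasp_force: 0.0
go [0.004 0.006 0.176] [ 0.0742 -0.2827  0.043 ] dist 0.295
(array([334., 285.]), array([489.9, 438.2,  72.8,  34. ]), 17.0)
(array([208., 224.]), array([704.6, 187. ,  94.9,  11.5]), 2.6)
(array([205., 213.]), array([705.6, 146.6,  67.1,  34. ]), 2.1)
(array([200., 200.]), array([705.9,  95.7,  66.9,  34.3]), 1.9)
(array([194., 188.]), array([712.9,  44.6,  67.3,  34.2]), 2.2)
(array([192., 164.]), array([699.9, -58.1,  70.5,  42.1]), 1.4)
[0.41389505 0.35239672 0.09215821]
```

```bash
python3 jog.py '[[0,0,0,0,0,0,0.06],[0,0,0,0,0,0.03,0.06],[0,0,0,0,0,0.06,0.06],[0,0,0,0,0,0.06,0.06]]'
python3 - <<'E'
from h import *
m=cv2.inRange(cv2.cvtColor(camrig.camera("scene"),cv2.COLOR_RGB2HSV),np.array((12,120,100)),np.array((34,255,255)))
for r in rects("scene",m,.008,60):
    if r[1][2]<120 and r[1][1]>200:
        c=r[1][:2]/1000-[.0014,.0027]; a=np.radians(r[2]); g=c-.024*np.array([np.cos(a),np.sin(a)]); print(r,c,g); go(*g,-.03,r[2]+90); break
E
```

```text
clock: 41.68
eef_pos: [0.4101, 0.349, 0.027]
tool_rot: [-0.144, 0.99, -0.002, -0.004]
ft_force: [-0.2, 0.6, 1.1]
grip_width: 0.0598
grasp_force: 0.0
(array([333., 285.]), array([438.7, 359.2,  85.5,  40. ]), 16.9) [0.4373 0.3565] [0.41433647 0.34952315]
go [-0.002 -0.005 -0.006] [-0.0028 -0.0014  0.0588] dist 0.059
```

```bash
python3 jog.py '[[0,0,0,-0.002,-0.001,0.03,0.06],[0,0,0,-0.002,-0.001,0.045,0.06],[0,0,0,-0.002,-0.001,0.055,0.06],[0,0,0,-0.002,-0.001,0.06,0.06],[0,0,0,-0.002,-0.001,0.06,0.06]]'
python3 jog.py '[[0,0,0,0,0,0.002,0.06],[0,0,0,0,0,0.002,0.06]]'
python3 jog.py '[[0,0,0,0,0,0.002,0.06],[0,0,0,0,0,0.002,0.06]]'
python3 - <<'E'
from h import *
go(.4143,.3495,-.036,106.5)
E
```

```text
clock: 42.35
eef_pos: [0.4155, 0.3514, -0.0289]
tool_rot: [-0.144, 0.99, 0.0, 0.0]
ft_force: [-0.4, -0.3, -0.4]
grip_width: 0.0599
grasp_force: 0.0
clock: 42.6
eef_pos: [0.4156, 0.3514, -0.0308]
tool_rot: [-0.144, 0.99, 0.0, 0.0]
ft_force: [1.4, 0.5, -0.8]
grip_width: 0.0602
grasp_force: 0.0
clock: 42.85
eef_pos: [0.4153, 0.3512, -0.0332]
tool_rot: [-0.144, 0.99, -0.0, -0.0]
ft_force: [-0.5, 0.1, 1.0]
grip_width: 0.0597
grasp_force: 0.0
go [-0.    -0.     0.001] [ 0.0015 -0.0013  0.0028] dist 0.003
```

```bash
python3 jog.py '[[0,0,0,0.001,-0.001,0.002,0.06],[0,0,0,0.001,-0.001,0.0035,0.06],[0,0,0,0.001,-0.001,0.0035,0.05]]'
python3 jog.py '[[0,0,0,0,0,0,0],[0,0,0,0,0,0,0],[0,0,0,0,0,0,0],[0,0,0,0,0,0,0]]'
```

```text
clock: 43.22
eef_pos: [0.4146, 0.3499, -0.0368]
tool_rot: [-0.144, 0.99, -0.0, -0.0]
ft_force: [-0.4, -0.9, 0.1]
grip_width: 0.05
grasp_force: 0.0
clock: 43.72
eef_pos: [0.4152, 0.3504, -0.0357]
tool_rot: [-0.144, 0.99, 0.0, 0.001]
ft_force: [-1.0, -1.1, 5.6]
grip_width: 0.0318
grasp_force: 61.5
```

```bash
python3 jog.py '[[0,0,0,0,0,-0.04,0],[0,0,0,0,0,-0.09,0],[0,0,0,0,0,-0.09,0],[0,0,0,0,0,-0.09,0]]'
python3 - <<'E'
from h import *
go(.4361,.0632,.05,96.5)
E
```

```text
clock: 44.22
eef_pos: [0.4142, 0.3496, 0.0527]
tool_rot: [-0.144, 0.99, -0.0, -0.0]
ft_force: [0.1, -0.3, -1.7]
grip_width: 0.0313
grasp_force: 63.2
go [-0.001 -0.001  0.176] [ 0.0606 -0.2807  0.0029] dist 0.287
```

```bash
python3 jog.py '[[0,0,0,0.01,-0.06,0,0],[0,0,0.05,0.02,-0.12,0,0],[0,0,0.1,0.04,-0.18,0,0],[0,0,0.176,0.05,-0.24,0,0],[0,0,0.176,0.0606,-0.281,0,0],[0,0,0.176,0.0606,-0.281,0.03,0],[0,0,0.176,0.0606,-0.281,0.05,0],[0,0,0.176,0.0606,-0.281,0.05,0]]'
python3 - <<'E'
from h import *
go(.4361,.0632,-.0205,96.5)
m=cv2.inRange(cv2.cvtColor(camrig.camera("scene"),cv2.COLOR_RGB2HSV),np.array((12,120,100)),np.array((34,255,255)))
z=telemetry.get_obs()["eef_pos"][2]+.0325+.008
for r in rects("scene",m,z,60):
    if r[1][2]<120: print(r)
E
```

```text
clock: 45.22
eef_pos: [0.4331, 0.0626, 0.0006]
tool_rot: [-0.056, 0.998, -0.0, -0.004]
ft_force: [0.2, -0.3, -1.4]
grip_width: 0.0311
grasp_force: 63.5
go [-0.    -0.008 -0.001] [-0.0032  0.0002  0.021 ] dist 0.021
(array([205., 214.]), array([695.9,  52.3,  75.5,  38.3]), 2.3)
(array([200., 200.]), array([696.2,  -5.1,  75.4,  38.6]), 1.9)
(array([284., 199.]), array([462. ,  68. ,  72.2,  39. ]), 8.8)
(array([194., 188.]), array([704.3, -62.7,  75.4,  38.6]), 2.2)
(array([192., 164.]), array([ 689.2, -178.9,   79.5,   47.7]), 2.3)
```

```bash
python3 jog.py '[[0,0,0,-0.002,0,0.01,0],[0,0,0,-0.002,0,0.017,0],[0,0,0,-0.002,0,0.02,0],[0,0,0,-0.002,0,0.02,0]]'
python3 - <<'E'
from h import *
go(.4907,.0693,-.0205,96.5)
E
```

```text
clock: 45.78
eef_pos: [0.4386, 0.0637, -0.0167]
tool_rot: [-0.057, 0.998, -0.0, -0.0]
ft_force: [-0.4, -0.9, -2.3]
grip_width: 0.0312
grasp_force: 63.5
go [-0. -0. -0.] [-0.0524 -0.0003  0.0038] dist 0.053
```

```bash
python3 jog.py '[[0,0,0,0,0,0.002,0],[0,0,0,0,0,0.003,0],[0,0,0,0,0,0.003,0]]'
python3 jog.py '[[0,0,0,0,0,0.001,0],[0,0,0,0,0,0.0015,0],[0,0,0,0,0,0.0015,0]]'
```

```text
clock: 46.15
eef_pos: [0.4388, 0.0636, -0.0196]
tool_rot: [-0.057, 0.998, -0.0, 0.0]
ft_force: [-0.1, -0.9, -2.6]
grip_width: 0.0317
grasp_force: 63.5
clock: 46.52
eef_pos: [0.4387, 0.0636, -0.0212]
tool_rot: [-0.057, 0.998, -0.0, -0.0]
ft_force: [-0.3, 0.2, -2.0]
grip_width: 0.0314
grasp_force: 63.5
```

```bash
python3 jog.py '[[0,0,0,0,0,0.001,0],[0,0,0,0,0,0.0015,0],[0,0,0,0,0,0.0015,0]]'
python3 jog.py '[[0,0,0,0,0,0.001,0],[0,0,0,0,0,0.0012,0],[0,0,0,0,0,0.0012,0]]'
python3 - <<'E'
from h import *
go(.4907,.0693,-.0235,96.5)
E
```

```text
clock: 46.9
eef_pos: [0.4387, 0.0636, -0.0227]
tool_rot: [-0.057, 0.998, -0.0, -0.0]
ft_force: [-0.6, -0.0, -2.1]
grip_width: 0.0312
grasp_force: 63.5
clock: 47.28
eef_pos: [0.4388, 0.0637, -0.0237]
tool_rot: [-0.057, 0.998, 0.0, 0.0]
ft_force: [-0.5, 0.3, -0.9]
grip_width: 0.0314
grasp_force: 63.9
go [ 0.  0. -0.] [-0.0522 -0.0003 -0.0002] dist 0.052
```

```bash
python3 jog.py '[[0,0,0,-0.01,0,0,0],[0,0,0,-0.02,0,0,0],[0,0,0,-0.03,0,0,0],[0,0,0,-0.035,0,0,0]]'
python3 jog.py '[[0,0,0,-0.008,0,0,0],[0,0,0,-0.014,0,0,0],[0,0,0,-0.018,0,0,0],[0,0,0,-0.018,0,0,0]]'
```

```text
clock: 47.78
eef_pos: [0.4719, 0.0674, -0.0238]
tool_rot: [-0.057, 0.998, -0.0, -0.002]
ft_force: [-12.0, -0.2, 16.6]
grip_width: 0.0316
grasp_force: 68.3
clock: 48.28
eef_pos: [0.488, 0.0692, -0.0237]
tool_rot: [-0.057, 0.998, -0.0, -0.003]
ft_force: [-5.1, -0.5, 5.7]
grip_width: 0.0314
grasp_force: 65.1
```

```bash
python3 jog.py '[[0,0,0,-0.002,0,0,0],[0,0,0,-0.002,0,0,0]]'
python3 jog.py '[[0,0,0,-0.0015,0,0,0],[0,0,0,-0.0015,0,0,0]]'
python3 jog.py '[[0,0,0,-0.0015,0,0,0],[0,0,0,-0.0015,0,0,0]]'
```

```text
clock: 48.52
eef_pos: [0.4906, 0.0695, -0.0237]
tool_rot: [-0.057, 0.998, -0.0, -0.003]
ft_force: [-8.7, -1.1, 10.5]
grip_width: 0.0312
grasp_force: 66.4
clock: 48.78
eef_pos: [0.4905, 0.0695, -0.0237]
tool_rot: [-0.057, 0.998, -0.0, -0.004]
ft_force: [-11.6, -1.0, 13.7]
grip_width: 0.0316
grasp_force: 67.4
clock: 49.02
eef_pos: [0.4904, 0.0695, -0.0238]
tool_rot: [-0.057, 0.998, -0.0, -0.005]
ft_force: [-15.1, -2.3, 16.3]
grip_width: 0.0312
grasp_force: 68.4
```

```bash
python3 jog.py '[[0,0,0,0.0035,0,0,0],[0,0,0,0.0035,0,0,0],[0,0,0,0.0035,0,0,0.048],[0,0,0,0.0035,0,0,0.048],[0,0,0,0.0035,0,0,0.048],[0,0,0,0.0035,0,-0.04,0.048],[0,0,0,0.0035,0,-0.09,0.052],[0,0,0,0.0035,0,-0.12,0.052],[0,0,0,0.0035,0,-0.12,0.052]]'
python3 - <<'E'
from h import *
go(.661,-.23,.08,92.6)
t=camrig.camera("top");s=camrig.camera("scene")
a=cv2.resize(s[170:240,220:320,::-1],None,fx=5,fy=5,interpolation=cv2.INTER_CUBIC); cv2.imwrite("pics/s8.png",a)
m=cv2.inRange(cv2.cvtColor(s,cv2.COLOR_RGB2HSV),np.array((12,120,100)),np.array((34,255,255)))
for z in(.02,.008):
  for r in rects("scene",m,z,60):
    if r[1][2]<120: print(z,r)
E
```

```text
clock: 50.15
eef_pos: [0.4957, 0.0702, 0.0991]
tool_rot: [-0.057, 0.998, 0.0, 0.003]
ft_force: [0.5, 0.5, -0.4]
grip_width: 0.0521
grasp_force: 0.0
go [0.    0.007 0.068] [-0.1302 -0.3169  0.0199] dist 0.343
0.02 (array([205., 213.]), array([693.4,  29.1,  77.5,  39.3]), 2.3)
0.02 (array([269., 211.]), array([514.8,  76.4,  80.5,  37.5]), 7.9)
0.02 (array([200., 200.]), array([693.9, -30. ,  77.4,  39.7]), 1.9)
0.02 (array([194., 188.]), array([702.2, -89.1,  77.5,  39.7]), 2.2)
0.02 (array([192., 164.]), array([ 687. , -208.5,   83. ,   47.9]), 3.5)
0.008 (array([205., 213.]), array([692.1,  16.6,  78.6,  39.9]), 2.3)
0.008 (array([269., 211.]), array([510.9,  64.5,  81.6,  38. ]), 7.9)
0.008 (array([200., 200.]), array([692.6, -43.3,  78.6,  40.3]), 1.9)
0.008 (array([194., 188.]), array([ 701. , -103.4,   78.7,   40.2]), 2.2)
0.008 (array([192., 164.]), array([ 685.6, -224.5,   84.2,   48.6]), 3.5)
```

View pics/s8.png

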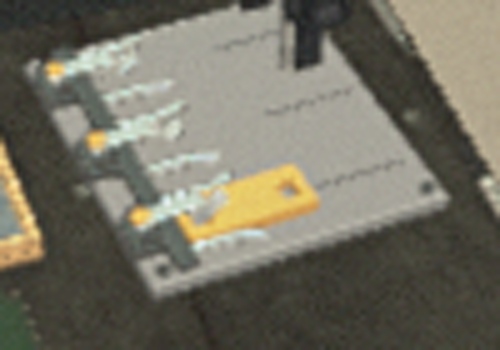

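The blank sits under the lower clip at (250,200), lined up with the nest, and its rear slot at (290,187) is where the finished plate's slot was. Going for the second blank.

```bash
python3 jog.py '[[0,0,0.068,-0.02,-0.06,0,0.056],[0,0,0.068,-0.04,-0.12,0,0.056],[0,0,0.068,-0.06,-0.18,0,0.056],[0,0,0.068,-0.08,-0.23,0,0.056],[0,0,0.068,-0.1,-0.28,0,0.056],[0,0,0.068,-0.13,-0.317,0.02,0.056],[0,0,0.068,-0.13,-0.317,0.07,0.056],[0,0,0.068,-0.13,-0.317,0.1,0.056],[0,0,0.068,-0.13,-0.317,0.1,0.056],[0,0,0.068,-0.13,-0.317,0.1,0.056]]'
python3 - <<'E'
from h import *
print(telemetry.get_obs()["joint_pos"].round(2)); go(.661,-.2298,-.036,92.7)
E
```

```text
clock: 51.5
eef_pos: [0.6581, -0.2305, -0.0037]
tool_rot: [-0.023, 1.0, -0.0, 0.0]
ft_force: [-0.2, -0.4, -0.1]
grip_width: 0.056
grasp_force: 0.0
[-0.34  0.76  0.32  1.13  0.   -0.38]
go [-0.     0.    -0.002] [-0.0029  0.0005  0.0323] dist 0.032
```

```bash
python3 jog.py '[[0,0,0,-0.002,0,0.015,0.056],[0,0,0,-0.002,0,0.025,0.056],[0,0,0,-0.002,0,0.029,0.056],[0,0,0,-0.002,0,0.031,0.056],[0,0,0,-0.002,0,0.031,0.056]]'
python3 jog.py '[[0,0,0,0,0,0,0],[0,0,0,0,0,0,0],[0,0,0,0,0,0,0],[0,0,0,0,0,0,0]]'
```

```text
clock: 52.12
eef_pos: [0.6599, -0.2304, -0.0347]
tool_rot: [-0.023, 1.0, -0.0, 0.0]
ft_force: [-0.4, -0.4, 0.3]
grip_width: 0.0565
grasp_force: 0.0
clock: 52.62
eef_pos: [0.6605, -0.2307, -0.0339]
tool_rot: [-0.023, 1.0, -0.0, 0.001]
ft_force: [-0.6, 0.5, 6.0]
grip_width: 0.0311
grasp_force: 59.6
```

```bash
python3 jog.py '[[0,0,0,0,0,-0.04,0],[0,0,0,0,0,-0.09,0],[0,0,0,0,0,-0.11,0],[0,0,0,0,0,-0.11,0]]'
python3 - <<'E'
from h import *
go(.4507,-.0766,.04,96.5)
E
```

```text
clock: 53.12
eef_pos: [0.6611, -0.2307, 0.0768]
tool_rot: [-0.023, 1.0, -0.001, 0.002]
ft_force: [1.1, 0.9, -1.3]
grip_width: 0.0313
grasp_force: 59.6
go [-0.001  0.003 -0.068] [0.2033 0.1635 0.0359] dist 0.263
```

```bash
python3 jog.py '[[0,0,0,0.05,0.02,0,0],[0,0,-0.03,0.1,0.06,0,0],[0,0,-0.068,0.15,0.11,0,0],[0,0,-0.068,0.2,0.14,0,0],[0,0,-0.068,0.203,0.163,0,0],[0,0,-0.068,0.203,0.163,0.03,0],[0,0,-0.068,0.203,0.163,0.06,0],[0,0,-0.068,0.203,0.163,0.08,0],[0,0,-0.068,0.203,0.163,0.08,0]]'
python3 - <<'E'
from h import *
go(.4507,-.0766,-.0222,96.5)
E
```

```text
clock: 54.25
eef_pos: [0.4459, -0.076, -0.0078]
tool_rot: [-0.057, 0.998, 0.001, -0.004]
ft_force: [0.7, -0.6, -1.5]
grip_width: 0.0309
grasp_force: 59.7
go [ 0.002 -0.008 -0.   ] [-0.0048 -0.0012  0.0144] dist 0.015
```

```bash
python3 jog.py '[[0,0,0,-0.003,0,0.006,0],[0,0,0,-0.003,0,0.01,0],[0,0,0,-0.003,0,0.0115,0],[0,0,0,-0.003,0,0.0115,0]]'
python3 jog.py '[[0,0,0,0,0,0.001,0],[0,0,0,0,0,0.001,0]]'
python3 - <<'E'
from h import *
go(.5053,-.0705,-.0222,96.5)
E
```

```text
clock: 54.75
eef_pos: [0.4529, -0.0765, -0.0161]
tool_rot: [-0.057, 0.998, -0.0, 0.0]
ft_force: [-0.1, -1.0, -0.9]
grip_width: 0.0312
grasp_force: 59.8
clock: 55.0
eef_pos: [0.4528, -0.0764, -0.0172]
tool_rot: [-0.057, 0.998, -0.0, 0.0]
ft_force: [-0.4, 0.2, -1.2]
grip_width: 0.0313
grasp_force: 59.8
go [-0.  0. -0.] [-0.0529 -0.      0.005 ] dist 0.053
```

```bash
python3 jog.py '[[0,0,0,0,0,0.002,0],[0,0,0,0,0,0.0035,0],[0,0,0,0,0,0.0035,0]]'
python3 jog.py '[[0,0,0,0,0,0.001,0],[0,0,0,0,0,0.001,0]]'
python3 jog.py '[[0,0,0,0,0,0.001,0],[0,0,0,0,0,0.001,0]]'
python3 - <<'E'
from h import *
go(.5053,-.0705,-.0222,96.5)
E
```

```text
clock: 55.38
eef_pos: [0.4525, -0.0763, -0.021]
tool_rot: [-0.057, 0.998, 0.0, -0.0]
ft_force: [0.0, -0.0, -1.7]
grip_width: 0.0307
grasp_force: 59.8
clock: 55.62
eef_pos: [0.4528, -0.0764, -0.0218]
tool_rot: [-0.057, 0.998, -0.0, 0.0]
ft_force: [0.2, -0.6, -0.5]
grip_width: 0.0313
grasp_force: 59.8
clock: 55.88
eef_pos: [0.4529, -0.0764, -0.022]
tool_rot: [-0.057, 0.998, -0.0, 0.0]
ft_force: [-2.9, 0.6, 6.4]
grip_width: 0.0314
grasp_force: 60.6
go [-0.     0.001 -0.   ] [-0.0527 -0.      0.0003] dist 0.053
```

On the bed. Sliding it home.

```bash
python3 jog.py '[[0,0,0,-0.01,0,-0.0005,0],[0,0,0,-0.02,0,-0.0005,0],[0,0,0,-0.03,0,-0.0005,0],[0,0,0,-0.035,0,-0.0005,0]]'
python3 jog.py '[[0,0,0,-0.008,0,0,0],[0,0,0,-0.014,0,0,0],[0,0,0,-0.018,0,0,0],[0,0,0,-0.018,0,0,0]]'
python3 jog.py '[[0,0,0,-0.002,0,0,0],[0,0,0,-0.002,0,0,0]]'
python3 jog.py '[[0,0,0,-0.0015,0,0,0],[0,0,0,-0.0015,0,0,0]]'
python3 jog.py '[[0,0,0,-0.0015,0,0,0],[0,0,0,-0.0015,0,0,0]]'
```

```text
clock: 56.38
eef_pos: [0.4843, -0.0729, -0.0221]
tool_rot: [-0.056, 0.998, -0.001, -0.003]
ft_force: [-17.0, -3.2, 20.9]
grip_width: 0.0312
grasp_force: 62.2
clock: 56.88
eef_pos: [0.5039, -0.0706, -0.022]
tool_rot: [-0.056, 0.998, -0.0, -0.001]
ft_force: [-6.5, -1.0, 9.2]
grip_width: 0.031
grasp_force: 61.0
clock: 57.12
eef_pos: [0.5039, -0.0706, -0.022]
tool_rot: [-0.056, 0.998, -0.0, -0.003]
ft_force: [-11.2, -1.2, 13.2]
grip_width: 0.0309
grasp_force: 61.5
clock: 57.38
eef_pos: [0.504, -0.0705, -0.022]
tool_rot: [-0.056, 0.998, -0.0, -0.004]
ft_force: [-14.2, -1.7, 17.0]
grip_width: 0.0312
grasp_force: 61.8
clock: 57.62
eef_pos: [0.504, -0.0706, -0.022]
tool_rot: [-0.056, 0.998, -0.001, -0.006]
ft_force: [-16.2, -2.4, 18.7]
grip_width: 0.0311
grasp_force: 62.2
```

```bash
python3 jog.py '[[0,0,0,0.004,0,0,0],[0,0,0,0.004,0,0,0],[0,0,0,0.004,0,0,0.048],[0,0,0,0.004,0,0,0.048],[0,0,0,0.004,0,0,0.048],[0,0,0,0.004,0,-0.04,0.048],[0,0,0,0.004,0,-0.09,0.052],[0,0,0,0.004,0,-0.14,0.052],[0,0,0,0.03,0.05,-0.15,0.052],[0,0,0,0.06,0.11,-0.15,0.052]]'
python3 jog.py '[[0,0,0,0.02,0.06,0,0.052],[0,0,0,0.04,0.12,0,0.052],[0,0,0,0.06,0.18,0,0.052],[0,0,0,0.08,0.24,0,0.052],[0,0,0,0.1,0.3,0,0.052],[0,0,0,0.1,0.3,0,0.052],[0,0,0,0.1,0.3,0,0.052]]'
python3 - <<'E'
from h import *
t=camrig.camera("top"); s=camrig.camera("scene"); cv2.imwrite("/tmp/tE.png",t[:,:,::-1])
cv2.imwrite("pics/t9.png",cv2.resize(t[105:265,220:390,::-1],None,fx=3.7,fy=3.7,interpolation=cv2.INTER_CUBIC))
m=cv2.inRange(cv2.cvtColor(s,cv2.COLOR_RGB2HSV),np.array((10,80,80)),np.array((34,255,255)))
for r in rects("scene",m,.008,60):
    if r[1][2]<120: print(r)
old=cv2.imread("/tmp/top0.png")[:,:,::-1]
for im in(old,t):
  m=cv2.inRange(cv2.cvtColor(np.ascontiguousarray(im),cv2.COLOR_RGB2HSV),np.array((12,90,90)),np.array((34,255,255)));m[:185]=0;m[225:]=0
  for a,b in((235,262),(286,312)):
    mm=m.copy();mm[:,:a]=0;mm[:,b:]=0;y,x=np.nonzero(mm)
    p=onz("top",np.c_[x,y],.020)*1000; u=p@[.9936,.1132]; 
    h=np.bincount(y,minlength=230)[180:226]; print(u.min().round(1),u.max().round(1),h[15:])
E
```

```text
clock: 58.88
eef_pos: [0.4422, 0.0296, 0.1293]
tool_rot: [-0.055, 0.998, 0.0, 0.002]
ft_force: [0.2, 0.4, -0.4]
grip_width: 0.0518
grasp_force: 0.0
clock: 59.75
eef_pos: [0.3073, 0.3156, 0.1275]
tool_rot: [-0.057, 0.998, -0.0, -0.0]
ft_force: [-0.2, -0.2, -0.0]
grip_width: 0.052
grasp_force: 0.0
(array([324., 376.]), array([550.3, 557.5,  33. ,  25.6]), 73.1)
(array([269., 211.]), array([510.9,  64.6,  83.4,  42.9]), 7.9)
(array([250., 182.]), array([526.9, -78.2,  82.2,  44.1]), 4.2)
479.6 558.6 [ 7  7  6  5  5  5  6  7  9  9 10  8  8  8  7  6 12 12  8  7  7  8 11  7
  0  0  0  0  0  0  0]
479.0 555.5 [11 10  9 10  8  7  9  7  8 12 12  7  8  8  8 12  8  0  0  0  0  0  0  0
  0  0  0  0  0  0  0]
479.2 558.6 [ 6  7  7  6  6  7 12 12 12 12 12 13 12 12 12 12 12 12  9  7  7  9 12  9
  1  0  0  0  0  0  0]
478.6 555.5 [13 13 12 12 12 13 13 13 13 12 12  8  8  9 11 13  9  0  0  0  0  0  0  0
  0  0  0  0  0  0  0]
```

View pics/t9.png

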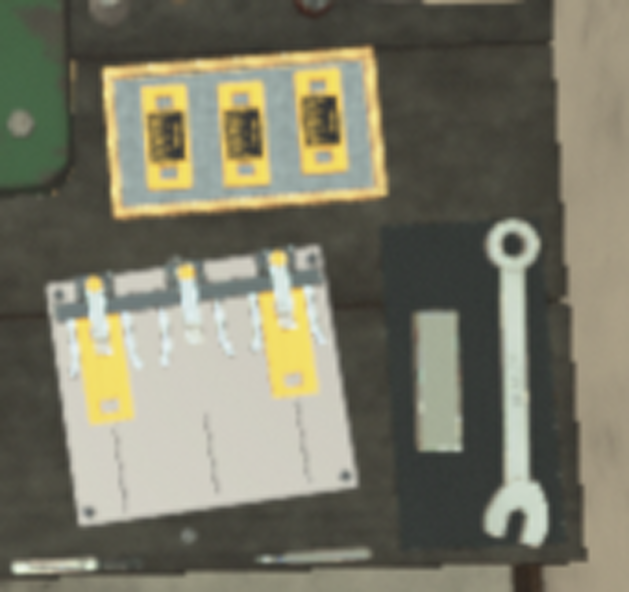

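Rear edges of both blanks match the original home positions to within about 0.4 mm. The plates are in the tray, and the spanner and stone are on the mat. Handing in.

```bash
python3 -c "
from workcell import bot, camrig, workorder, telemetry
print(workorder.job_done())"
```

```text
the job is handed in; nothing more can be done
None
```

The job is handed in: the spanner and oilstone are on the mat, all three finished plates are flat in the tray, and both blanks are fully home in nests of their own; I checked clip engagement only by plate position and push force.

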